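Turn over a split specimen holder's cap in the spring clip and close it on its own base

TASK

The blue-banded cap of a split specimen holder has just been inspected and lies pocket-face up on the sloped black rest. Stand it in the yellow spring clip with its blue end up and its foot down near the clip's floor, let go of it there so that you can take it afresh from its other side and turn it over, and close it face down on its own blue-banded base, blue end over blue end, fully home and flush, then leave it. The other things on the bench stay where they are.

Things in the scene. Friction and masses are not known exactly. Their poses are not given: they have to be found in the camera images.
- cap: Aluminium bar 40 (x) x 120 (y) x 20 mm (z), about 0.25 kg, origin at the centre of its plain underside; +z points out of the pocket face. Blue band on its -y end; its +y end is the foot. Two square pockets, 17 mm wide, 11 deep, on the centre line at y = +38 and -12 mm. Starts on the rest, pocket face up, 30 deg slope, blue end high. Closed on its base: its z down, x along base x, y along base -y.
- cap_face (a point): Centre of the cap's mating face (the pocket face), 20 mm from the cap's origin along its z.
- cap_foot (a point): Centre of the cap's foot end face: 60 mm from the cap's origin along its +y, mid-thickness.
- rest: Fixed black rest, long axis y, its slope falling 30 deg towards its +y, where a stop holds the cap's foot (cap x along rest x). Origin on the bench under the cap's middle; slope 62 mm above the bench there. The slope plate is 28 mm wide (the cap overhangs 6 mm each side) and ends 24 mm short of the cap's upper end. Foot plate 60 x 150 x 8 mm.
- clip: Fixed spring clip, origin on the bench under its channel between two yellow jaws (at -x and +x). The channel leans 15 deg from vertical, top towards the clip's +y; open at the top and at +y, -y. Push the cap in foot first along this axis, its 40 mm width between the jaws, pocket face to the clip's +y. 10 to 20 N to push in, some 10 N to draw out. Foot 110 (x) x 90 mm.
- clip_floor (a point): Middle of the channel's flat floor, 36 mm above the bench, where the middle of the cap's foot goes; axes as clip (not leaning). The jaws stand 36 mm apart when empty, are 32 mm deep along y, and end 56 mm from the floor along the leaning axis; their upper 19 mm flare out to 49 mm apart.
- base_blue: The cap's own base, fixed: block 30 (x) x 120 (y) mm, mating face 40 mm above the bench, on a 56 x 136 x 8 mm foot plate; blue band on its +y end. Origin on the bench under its middle. Two square keys on its centre line at y = -38 and +12 mm: 14 mm wide for 5 mm, then 10.5 mm wide for 3 mm more. The cap's pockets clear them by 1.5 mm a side.
- base_blue_top (a point): Centre of the blue base's mating face, 40 mm above the bench; axes as the base.
- base_orange: Another holder's base, fixed, of the same size with an orange band at its +y end; its keys stand at y = -25 mm and +38 mm, so the blue cap does not seat on it. Origin on the bench under its middle.
- jaw_l (a joint): Opening of the clip's jaw on the -x side, m: 0 empty, about 0.002 with the cap between the jaws.
- jaw_r (a joint): Opening of the clip's jaw on the +x side, m: 0 empty, about 0.002 with the cap between the jaws.
- cap_orange: Bystander: the orange-banded cap, 40 x 120 x 20 mm, lying flat. Origin at the centre of its underside.
- dish: Bystander: glass dish, 90 mm across, 18 mm high. Origin under its centre.
- mouse: Bystander: black computer mouse, 58 x 100 x 32 mm. Origin under its centre.
- driver: Bystander: screwdriver 160 mm long, lying. Origin under its middle.
- cleaner: Bystander: small white bottle, 50 mm across, 110 mm high. Origin under its centre.
- slidebox: Bystander: blue slide box, 85 x 100 x 30 mm. Origin under its centre.
There are look-alikes about, which are no part of the job. What is shaped like the cap but green, purple or turquoise is not meant.

How it is judged:
By the outcome, as a careful person would: the job done as asked, in the order asked, and still so for the second after the job is handed in, with the robot touching nothing.
It also fails if it takes over 61 s, if anything falls off the work surface, if the arm or the gripper's body presses on something with over 40 N, if the wrist force passes 120 N, or if a joint passes its speed limit or range.

ROBOT

A 7-joint arm with a two-finger parallel gripper is mounted at the origin on the work surface. World frame = base frame: x ahead of the robot, y to its left, z up, the work surface at z = 0. Lengths are in mm, angles in rad, forces in N, time in s.
With the tool pointing down it reaches from about 375 to 925 mm from the base axis. Payload 3.1 kg.
Tool frame: the origin (TCP) lies at the very end of the fingers, on their centre line; the grasp point (between the pads) lies 19 mm behind it; z points along the fingers, y is the direction in which the jaws open and shut (so a half turn about z gives the same grasp; the last joint's range is limited). The gripper opens to 85 mm and grips with 20 to 120 N. Pads are 22 mm wide; open, the fingers measure 114 mm over their backs; the gripper's body (76 mm by 85 mm) begins 54 mm behind the grasp point. The pads swing forward as they close: fully open they stand 13 mm farther back than shut.
Start: joints at [-0.098, 0.383, 0.044, 1.598, -0.018, 1.161, -0.05], TCP at [650.002, 0.022, 231.269] pointing down, gripper open.
Joint ranges: [-2.61, 2.61], [-0.41, 2.15], [-1.48, 1.57], [0, 2.5], [-1.57, 4.71], [0.05, 1.97], [-2.85, 2.85]. Speed limits (rad/s): [2.79, 2.79, 3.14, 3.14, 3.14, 3.14, 3.14].

INTERFACE

Orientations are given as a rotation vector (axis times angle).
In Python, from bench import r, grab_frame, finder gives the robot as it stands.
- The arm moves only by the tool servo_tool, never from a script. Its argument "steps" is text: rows parted by semicolons, each of 5 numbers parted by spaces: the shift along the tool's x, y, z in units of 60 mm (1.0 is 60 mm), then the turn about the tool's z in units of 6 degrees (1.0 is 6 degrees), then the gripper's target within -1 to 1 (shut at 1, half-way at 0, fully open at -1). A call has 1 to 8 rows; each row shifts and turns the commanded pose from where the row before left it, along the tool's axes as they then stand; what a row does not reach is not made up. A row lasts 1/8 s, in which the tool goes at most 62.5 mm and 10.7 degrees, less where a joint would pass 70% of its speed; a pose out of reach is approached as far as the arm can. A call is refused whole if a number of a shift passes 1 or a number of a turn 1, either way. A call with a gripper value outside its range is refused whole. The fingers move at their own pace and stop on an object; the grip force is fixed at half the most. Time passes only in rows, so rows that do not move let the fingers close. It gives the time, the measured TCP pose, the force and the opening at its end, in the units of the state.
- r.observe(): the state, without advancing time (a new reading comes with each control period).
- grab_frame(name): name is "scene" or "side" or "wrist"; returns a dict with "img" (384x512x3 uint8, red, green, blue), "range_z" (384x512 float32, mm along the optical axis (not along the pixel's ray), 0 where there is no reading), "fov_y" (degrees; the focal length in pixels is half the picture's height over the tangent of half this angle, whatever the lens; pixels are square), "cx", "cy" (the principal point, pixels), "R" (3x3) and "t" (3): a world point X has camera coordinates R X + t; the wrist camera has in their place "tool_from_camera" (4x4, takes a point from camera to tool coordinates, whose origin is the TCP and whose axes are the flange's). Camera axes: x right, y down, z forward; pixel columns grow to the right and rows downward; lengths in mm; the calibration is good to about 2 mm. The wrist camera is an equidistant fisheye: a pixel r from the principal point sees the ray r / f radians off the axis. A picture is of the moment at which its call begins: read the wrist's pose just before it.
- r.sign_off(): hands the job in, once; it reports no verdict.
Trained networks look in a picture, given as the dict that the camera call returned (one of the last four; its "shot" number tells which), for a name from the list of things; names that differ only in an ending like _2 or _b are one class to them, and where a whole thing is asked for, a point or a joint stands for the part that bears it (a point fixed in the world has none). Each returns a list of dicts, best first, with "conf" (0 to 1); they miss things now and then, are a little off and sometimes report something else, mostly with a low value. They report only what shows in the picture. A call takes as long as a camera call. They do not tell look-alikes from the thing itself.
- finder.look_for(picture, name): "at" ([x, y, z] in mm, in the coordinates of the camera as it stood for that picture, good to about 4 mm: the middle of the surface that is visible of it).
- finder.mark_of(picture, name): "at" ([x, y, z] in mm, in the coordinates of the camera as it stood for that picture, good to about 4 mm: a listed point, or the origin of a listed thing).
The state is a dict: "time_s": time; "qpos": joint angles; "joint_velocities": joint speeds; "effort": joint torques, N m; "eef_pos": TCP position; "tcp_rot": TCP orientation; "contact_force": force on the tool from outside, world axes, zero at the start; "ft_torque": the same for the moment, N m; "grip_width": finger opening in mm.
Only numpy, scipy, OpenCV 4.12 (cv2) and the standard library are available. Lean on these libraries where they do the work, as an engineer would, in place of code of your own. Each camera call takes 0.05 s, during which the arm holds its last target.

## Working session

There is one attempt and no reset: what is moved stays moved. The work goes in short steps, Python scripts to look and compute and a tool call to move; the robot and the scene stay as the last step left them, time stands still between calls to the robot, and variables do not carry over. Pictures are saved under pics/ and viewed, and the job is handed in when it is done.

Besides the shell and the picture viewer there is one more tool, called as a command line: name --argument value ..., lists and objects as JSON in quotes. servo_tool: Moves the arm, as the interface text tells. Its arguments: {"type":"object","properties":{"steps":{"type":"string"}},"required":["steps"]}

```bash
ls; mkdir -p pics; cat > h.py <<'E'
import numpy as np, cv2
from scipy.spatial.transform import Rotation as Ro
from bench import r, grab_frame, finder
def save(p,n): cv2.imwrite('pics/'+n+'.png',cv2.cvtColor(p['img'],cv2.COLOR_RGB2BGR))
def w(p,X,st=None):
    X=np.array(X,float)
    if 'R' in p: return np.array(p['R']).T@(X-np.array(p['t']))
    T=np.array(p['tool_from_camera']); q=T[:3,:3]@X+T[:3,3]
    return Ro.from_rotvec(st['tcp_rot']).apply(q)+np.array(st['eef_pos'])
def f(p): return p['img'].shape[0]/2/np.tan(np.radians(p['fov_y'])/2)
def cloud(p,st=None):
    Z=p['range_z']; h,wd=Z.shape; v,u=np.mgrid[:h,:wd]; F=f(p)
    a=(u-p['cx'])/F; b=(v-p['cy'])/F
    if 'R' not in p:
        rr=np.hypot(a,b); s=np.where(rr>0,np.tan(rr)/np.maximum(rr,1e-9),1); a=a*s;b=b*s
    P=np.stack([a*Z,b*Z,Z],-1)
    if 'R' in p: return (P-np.array(p['t']))@np.array(p['R'])
    T=np.array(p['tool_from_camera']); q=P@T[:3,:3].T+T[:3,3]
    return q@Ro.from_rotvec(st['tcp_rot']).as_matrix().T+np.array(st['eef_pos'])
E
python3 - <<'E'
from h import *
st=r.observe(); print(st)
for n in ['scene','side','wrist']:
    p=grab_frame(n); save(p,n+'0'); print(n,p['fov_y'],p['cx'],p['cy'],p.get('tool_from_camera'))
    for k in ['cap','cap_face','cap_foot','rest','clip','clip_floor','base_blue','base_blue_top','base_orange','cap_orange','dish','mouse','driver','cleaner','slidebox']:
        for d in finder.mark_of(p,k)[:3]: print(k,round(d['conf'],2),np.round(w(p,d['at'],st),0))
E
```

```text
pics
{'time_s': 0.0, 'qpos': array([-0.09778126,  0.38383607,  0.04380646,  1.5995993 , -0.01791592,
        1.16120482, -0.04992446]), 'joint_velocities': array([-0.00041231, -0.00057611, -0.00044976, -0.00137481, -0.00067368,
        0.0014584 , -0.00085412]), 'effort': array([-8.41360106e-04, -4.33466363e+01,  1.02427706e+00, -2.49513745e+01,
        1.06121189e-02,  1.12996699e-02, -5.17373280e-06]), 'eef_pos': array([6.49042256e+02, 2.91958697e-03, 2.29874310e+02]), 'tcp_rot': array([-2.22011148, -2.22023427,  0.00307593]), 'contact_force': array([ 0.44519404, -0.00607809,  0.55844878]), 'ft_torque': array([-0.00179477,  0.00463757, -0.00177669]), 'grip_width': 85.31700060859471}
scene 54.657036957198045 248.2155610115902 188.04344124119547 None
cap 0.75 [546. 311.  59.]
cap 0.73 [394. 292.  18.]
cap 0.67 [474. 494.  24.]
cap_face 0.83 [400. 294.  -2.]
cap_face 0.81 [473. 491.   0.]
cap_face 0.71 [512. 146.  -2.]
cap_foot 0.92 [453. 269.  10.]
cap_foot 0.84 [421. 456.   5.]
cap_foot 0.62 [533. 202.   8.]
rest 0.87 [549. 313.   8.]
clip 0.97 [599. -24.   1.]
clip_floor 0.86 [596.
[... 1220 characters left out ...]
5.70646984690485 255.40649747727173 193.2861775170867 [[ 6.59137342e-05 -9.51569855e-01 -3.07432605e-01  7.82979556e+01]
 [ 9.99999655e-01  3.17112240e-04 -7.67129880e-04 -1.29793524e+00]
 [ 8.27468311e-04 -3.07432448e-01  9.51569548e-01 -1.42288647e+02]
 [ 0.00000000e+00  0.00000000e+00  0.00000000e+00  1.00000000e+00]]
cap 0.97 [512. 144.  23.]
cap_face 0.66 [510. 142.  -3.]
cap_foot 0.89 [535. 202.   7.]
cap_foot 0.39 [ 291. -411.   -5.]
clip 0.62 [594. -25.  -3.]
clip_floor 0.93 [594. -28.  37.]
base_orange 0.87 [ 617. -237.    1.]
cap_orange 0.64 [592. -27.  -5.]
cap_orange 0.57 [752. 100.  -1.]
mouse 0.72 [370.  52.  -2.]
driver 0.97 [ 762. -183.   -1.]
slidebox 0.8 [ 289. -412.   -2.]
```

View pics/scene0.png

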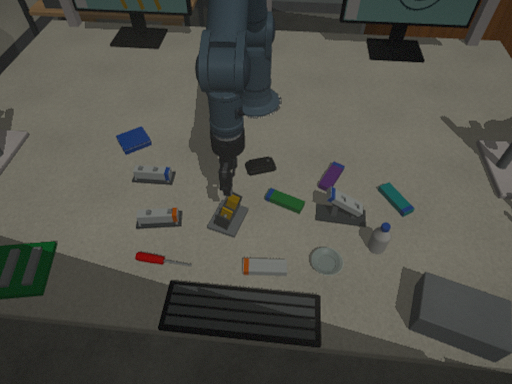

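View pics/side0.png

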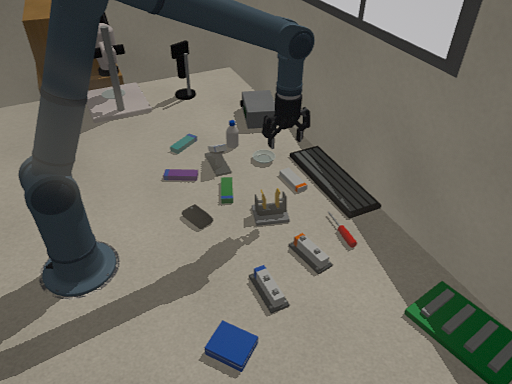

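View pics/wrist0.png

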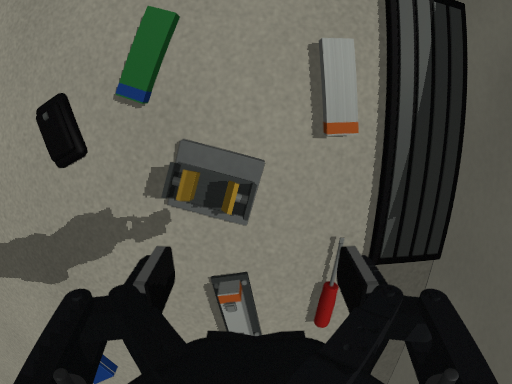

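```bash
python3 - <<'E'
from h import *
for n in ['scene','side']:
    p=grab_frame(n); C=cloud(p); np.save('c_'+n,C); np.save('i_'+n,p['img'])
    def sel(c,rad,z0,z1):
        m=(np.hypot(C[...,0]-c[0],C[...,1]-c[1])<rad)&(C[...,2]>z0)&(C[...,2]<z1); return m
    for nm,c,rad,z0,z1 in [('capOnRest',(547,313),90,45,140),('restplate',(549,314),100,4,13),('clipfoot',(598,-24),75,4,60),('baseB',(454,-297),80,34,60),('baseBplate',(454,-297),90,4,12),('baseO',(621,-235),80,34,60)]:
        m=sel(c,rad,z0,z1); P=C[m]
        if len(P)<10: print(n,nm,len(P)); continue
        rect=cv2.minAreaRect(P[:,:2].astype(np.float32))
        u,s,vt=np.linalg.svd(P-P.mean(0),full_matrices=False)
        print(n,nm,len(P),np.round(rect[0],1),np.round(rect[1],1),round(rect[2],1),'axis',np.round(vt[0],3),'nrm',np.round(vt[2],3),'z',np.round(np.percentile(P[:,2],[1,50,99]),1))
    im=p['img']
    for nm,(cx,cy) in {'scene':{'rest':(345,207),'clip':(230,212),'base':(155,178)},'side':{'rest':(217,160),'clip':(270,207),'base':(268,287)}}[n].items():
        s=cv2.resize(im[cy-30:cy+30,cx-40:cx+40],(400,300),interpolation=cv2.INTER_CUBIC)
        cv2.imwrite(f'pics/z_{n}_{nm}.png',cv2.cvtColor(s,cv2.COLOR_RGB2BGR))
a=[np.hstack([cv2.imread(f'pics/z_{n}_{k}.png')for n in ['scene','side']]) for k in ['rest','clip']]
cv2.imwrite('pics/z.png',np.vstack(a))
E
```

```text
scene capOnRest 576 [550.3 318.7] [112.1  45.2] 85.1 axis [ 0.04   0.879 -0.475] nrm [-0.352 -0.433 -0.83 ] z [ 46.6  77.7 109.1]
scene restplate 620 [567.5 315.8] [170.2 138.3] 85.1 axis [0.138 0.99  0.   ] nrm [ 0.007 -0.001  1.   ] z [ 4.2  7.8 12.1]
scene clipfoot 812 [599.  -21.2] [118.7 116.3] 71.5 axis [ 0.869 -0.495  0.001] nrm [0.03  0.056 0.998] z [ 4.5 14.9 59. ]
scene baseB 282 [ 453.  -294.8] [119.4  33.9] 89.6 axis [ 0.02  -1.     0.012] nrm [0.057 0.013 0.998] z [34.7 39.8 50.6]
scene baseBplate 222 [ 462.8 -294. ] [145.3 142.8] 11.1 axis [ 0.123 -0.992 -0.004] nrm [ 0.021 -0.002  1.   ] z [ 4.2  8.  11.8]
scene baseO 366 [ 623.  -232.4] [ 34.7 121.5] 8.5 axis [ 0.166 -0.986 -0.004] nrm [0.032 0.002 0.999] z [34.5 40.1 50. ]
side capOnRest 176 [545.3 316.6] [117.2  40.8] 89.3 axis [-0.048  0.86  -0.508] nrm [-0.952 -0.194 -0.238] z [ 45.9  82.3 110.8]
side restplate 331 [543.9 315.6] [172.4 179.6] 70.2 axis [-0.118  0.993 -0.006] nrm [0.007 0.007 1.   ] z [ 4.1  8.4 12.7]
side clipfoot 751 [591.1 -30.4] [132. 124.] 4.5 axis [-0.925  0.378 -0.023] nrm [ 0.178  0.382 -0.907] z [ 4.2 17.4 58.3]
side baseB 457 [ 451.3 -297.9] [ 32.6 124.3] 0.9 axis [-0.013  1.    -0.004] nrm [ 0.03  -0.003 -1.   ] z [34.4 40.  49.6]
side baseBplate 335 [ 459. -298.] [149.9 156.9] 74.5 axis [-0.184  0.983 -0.   ] nrm [0.01  0.002 1.   ] z [ 4.1  7.9 11.5]
side baseO 369 [ 620.2 -235. ] [ 35.1 121.8] 9.6 axis [-0.183  0.983  0.012] nrm [-0.049 -0.021  0.999] z [34.1 40.1 49.7]
```

View pics/z.png

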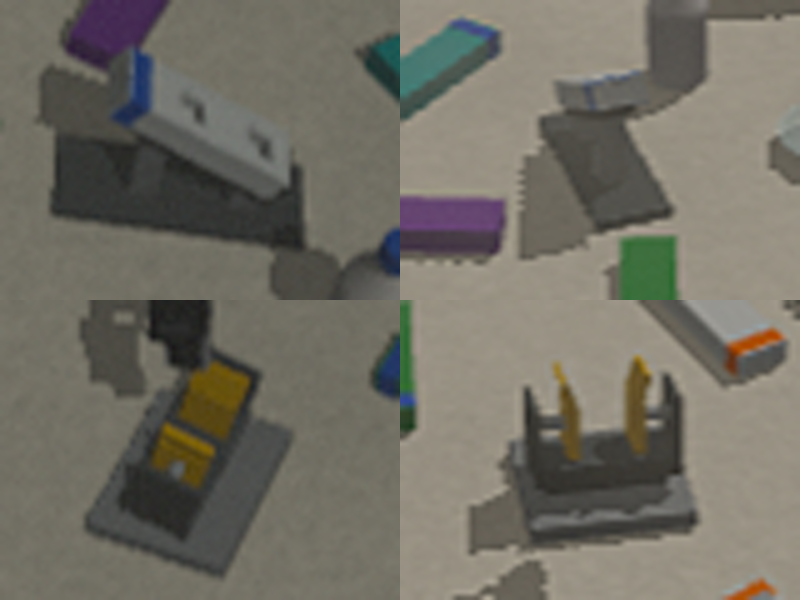

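```bash
python3 - <<'E'
from h import *
st=r.observe(); p=grab_frame('wrist'); C=cloud(p,st); np.save('c_w0',C);np.save('i_w0',p['img'])
im=p['img'].astype(int)
Cs=np.load('c_scene.npy'); Is=np.load('i_scene.npy').astype(int)
for nm,C,im in [('wrist',C,im),('scene',Cs,Is),('side',np.load('c_side.npy'),np.load('i_side.npy').astype(int))]:
    near=np.hypot(C[...,0]-596,C[...,1]+24)<90
    y=near&(im[...,0]>110)&(im[...,2]<60)&(im[...,1]>70)
    P=C[y]; print(nm,len(P),np.round(P.mean(0),1) if len(P) else '')
    for z0 in range(30,110,10):
        Q=P[(P[:,2]>=z0)&(P[:,2]<z0+10)]
        if len(Q)>4: print(z0,len(Q),np.round(np.median(Q,0),1),np.round(np.percentile(Q[:,0],[3,97]),0),np.round(np.percentile(Q[:,1],[3,97]),0))
    fp=near&(C[...,2]>4)&(C[...,2]<20)
    P=C[fp]; rect=cv2.minAreaRect(P[:,:2].astype(np.float32)); print('foot',rect)
    P=C[near&(C[...,2]>25)]
    for z0 in range(20,110,10):
        Q=P[(P[:,2]>=z0)&(P[:,2]<z0+10)]
        if len(Q)>4: print('all',z0,len(Q),np.round(np.median(Q,0),1))
E
```

```text
wrist 269 [600.6 -12.1  89.2]
70 7 [579.4 -14.8  72.5] [578. 583.] [-20.  -3.]
80 145 [624.8  -6.4  88.2] [572. 630.] [-22.   9.]
90 116 [620.7 -19.8  91.8] [568. 625.] [-33.  -4.]
foot ((595.1415405273438, -25.28640365600586), (91.3230972290039, 110.75919342041016), 74.39704895019531)
all 20 80 [602.4  -7.9  29.7]
all 30 1382 [597.5 -22.3  34.4]
all 40 308 [586.5 -41.3  41.2]
all 50 151 [577.3 -17.7  57. ]
all 60 281 [578.9 -11.9  62.6]
all 70 553 [581.6 -15.5  75.2]
all 80 406 [579.  -10.5  86.1]
all 90 158 [619.1 -19.8  91.7]
scene 17 [618.  -14.5  90.3]
80 7 [627.1  -5.8  87. ] [575. 631.] [-11.   4.]
90 10 [626.5 -22.   92.5] [623. 629.] [-29. -12.]
foot ((600.2081909179688, -25.66082763671875), (152.35572814941406, 148.0132293701172), 29.643569946289062)
all 20 17 [637.4 -20.6  28.9]
all 30 106 [591.6 -12.2  33.5]
all 40 79 [601.3 -26.9  44.6]
all 50 61 [626.9 -21.9  56.2]
all 60 78 [623.8 -19.2  64.7]
all 70 101 [586.8 -13.3  73.3]
all 80 53 [580.8  -6.3  85.4]
all 90 19 [624.  -17.4  92.2]
side 9 [601.7  -9.9  89.6]
90 5 [620.6 -15.5  91.6] [569. 626.] [-24. -10.]
foot ((593.7342529296875, -21.896957397460938), (162.87405395507812, 150.43795776367188), 15.205068588256836)
all 20 18 [579.9 -37.9  28.9]
all 30 172 [597.4 -36.8  35.6]
all 40 92 [585.3 -38.6  42. ]
all 50 56 [593.9 -30.3  56.2]
all 60 63 [579.3 -26.5  63.6]
all 70 62 [616.1 -23.5  73.6]
all 80 24 [618.3 -21.2  85.8]
all 90 17 [618.9 -22.4  92.4]
```

servo_tool --steps "0.83 -0.28 0 0 -1;0.83 -0.28 0 0 -1;0.83 -0.28 0 0 -1;0.83 -0.28 0 0 -1;0.83 -0.28 0 0 -1;0.83 -0.28 0 0 -1;0 0 0 0 -1"

```text
time_s: 3.42
eef_pos: [545.2, 306.7, 231.4]
tcp_rot: [-2.205, -2.231, -0.003]
contact_force: [-0.4, 0.1, -0.3]
grip_width: 85.7
```

```bash
python3 - <<'E'
from h import *
st=r.observe(); p=grab_frame('wrist'); C=cloud(p,st); np.save('c_w1',C);np.save('i_w1',p['img']); save(p,'w1')
print(st['time_s'],st['eef_pos'],st['tcp_rot'],st['joint_velocities'].round(3))
for k in ['cap','cap_face','cap_foot','rest']:
    for d in finder.mark_of(p,k)[:3]: print(k,round(d['conf'],2),np.round(w(p,d['at'],st),0))
near=np.hypot(C[...,0]-549,C[...,1]-314)<100
im=p['img'].astype(int)
g=near&(C[...,2]>40)&(C[...,2]<130)
P=C[g]
for y0 in range(240,390,10):
    Q=P[(P[:,1]>=y0)&(P[:,1]<y0+10)]
    if len(Q)>4: print(y0,len(Q),'x',np.round(np.percentile(Q[:,0],[2,98]),1),'z',np.round(np.percentile(Q[:,2],[2,50,98]),1))
P=C[near&(C[...,2]>4)&(C[...,2]<14)]; print(cv2.minAreaRect(P[:,:2].astype(np.float32)))
E
```

```text
3.425 [545.23184309 306.73916817 231.43457157] [-2.20532102 -2.23133976 -0.00285953] [ 0.048 -0.006  0.084  0.011  0.052  0.008  0.019]
cap 0.93 [468. 488.  19.]
cap 0.87 [511. 146.  24.]
cap 0.72 [547. 312.  63.]
cap_face 0.75 [513. 142.  -3.]
cap_face 0.65 [471. 488.   1.]
cap_face 0.63 [544. 317.  80.]
cap_foot 0.88 [450. 268.  10.]
cap_foot 0.82 [534. 202.   8.]
cap_foot 0.67 [420. 458.  12.]
260 97 x [524.4 562.1] z [ 92.2 102.2 109.2]
270 473 x [524.1 563.5] z [103.  106.4 109.6]
280 488 x [524.8 563.9] z [ 96.8 100.7 104.2]
290 449 x [525.6 564.1] z [91.2 94.7 98.1]
300 516 x [526.3 565. ] z [73.3 87.7 92.6]
310 393 x [526.9 566.1] z [71.2 81.3 86.4]
320 403 x [527.6 566.2] z [74.  77.4 80.6]
330 425 x [528.3 567.3] z [68.  71.7 75.1]
340 405 x [529.  567.6] z [50.4 65.6 69.2]
350 360 x [529.7 567.7] z [46.  57.8 63.4]
360 351 x [530.4 568. ] z [50.5 53.9 57.4]
370 210 x [530.5 568.1] z [40.2 49.3 52. ]
((516.3883666992188, 319.2864074707031), (150.75140380859375, 121.86161804199219), 85.88822937011719)
```

View pics/w1.png

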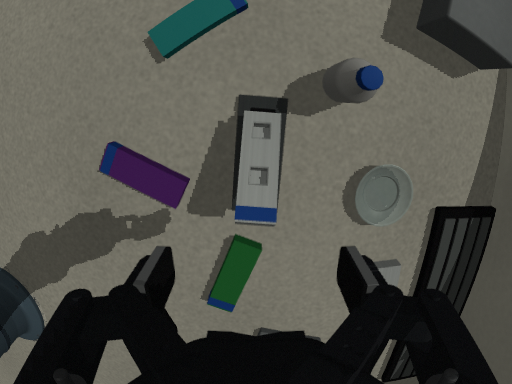

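```bash
cat >> h.py <<'E'
def plan(target, head=None, st=None):
    """target TCP world; head = desired yaw of tool x axis (deg from world y, + = ccw)."""
    st=st or r.observe(); R=Ro.from_rotvec(st['tcp_rot']).as_matrix()
    yaw=np.degrees(np.arctan2(-R[0,0],R[1,0]))
    d=R.T@(np.array(target)-np.array(st['eef_pos']))
    print('t',round(st['time_s'],2),'pos',np.round(st['eef_pos'],1),'yaw',round(yaw,2),'z',np.round(R[:,2],3),'F',np.round(st['contact_force'],1),'w',round(st['grip_width'],1))
    print('shift units',np.round(d/60,3), 'turn units', None if head is None else round(-(head-yaw)/6,3))
E
python3 -c "
from h import *
plan((545.2,285,130),-3.1)
print(r.observe()['joint_velocities'].round(3))"
```

```text
t 3.67 pos [550.3 296.5 231.2] yaw -0.19 z [ 0.    -0.001 -1.   ] F [-0.6 -0.1 -0.3] w 85.4
shift units [-0.19  -0.085  1.687] turn units 0.485
[ 0.007  0.001  0.001  0.001 -0.004  0.     0.   ]
```

servo_tool --steps "-0.1 -0.04 0.8 0.25 -1;-0.1 -0.04 0.4 0.23 -1;0 0 0 0 -1;0 0 0 0 -1;0 0 0 0 -1"

```text
time_s: 4.3
eef_pos: [545.8, 287.7, 161.4]
tcp_rot: [2.276, 2.164, 0.006]
contact_force: [-0.6, 0.8, -0.2]
grip_width: 85.6
```

```bash
cat > capfit.py <<'E'
from h import *
st=r.observe(); p=grab_frame('wrist'); C=cloud(p,st); save(p,'w2')
print(st['joint_velocities'].round(3))
near=np.hypot(C[...,0]-549,C[...,1]-314)<100
g=near&(C[...,2]>40)&(C[...,2]<130)
P=C[g]
for y0 in range(240,390,10):
    Q=P[(P[:,1]>=y0)&(P[:,1]<y0+10)]
    if len(Q)>4: print(y0,len(Q),'x',np.round(np.percentile(Q[:,0],[2,98]),1),'z',np.round(np.percentile(Q[:,2],[2,50,98]),1))
for k in ['cap','cap_face','cap_foot','rest']:
    for d in finder.mark_of(p,k)[:3]: print(k,round(d['conf'],2),np.round(w(p,d['at'],st),0))
plan((545.2,285,68),-3.1)
E
python3 capfit.py
```

```text
[-0.005  0.001 -0.002  0.004 -0.001 -0.001 -0.001]
260 72 x [524.6 562.6] z [ 95.4 100.1 109.1]
270 828 x [524.6 563.5] z [103.  106.4 109.3]
280 852 x [525.  563.7] z [ 97.1 100.6 104.4]
290 826 x [525.9 564.3] z [91.3 94.7 98.3]
300 876 x [526.5 564.9] z [73.2 87.8 92.2]
310 684 x [526.7 565.9] z [71.2 81.5 86.4]
320 733 x [527.6 566.7] z [74.  77.4 80.6]
330 696 x [528.4 567.1] z [68.2 71.8 75.2]
340 665 x [528.7 566.7] z [50.3 65.8 69.3]
350 585 x [529.8 567.7] z [46.2 57.7 63.1]
360 568 x [530.3 568.6] z [50.9 53.9 57.4]
370 323 x [531. 568.] z [40.2 49.5 52.1]
cap 0.97 [543. 311.  63.]
cap 0.79 [393. 293.  21.]
cap 0.67 [512. 143.  21.]
cap_face 0.94 [396. 295.  -1.]
cap_face 0.82 [544. 320.  81.]
cap_face 0.65 [512. 144.  -4.]
cap_foot 0.84 [451. 267.  11.]
cap_foot 0.83 [540. 201.   7.]
cap_foot 0.75 [418. 461.  12.]
t 4.55 pos [544.6 287.3 160. ] yaw -2.86 z [ 0.001  0.001 -1.   ] F [-0.4  0.1  1.1] w 85.4
shift units [-0.039  0.011  1.533] turn units 0.041
```

View pics/w2.png

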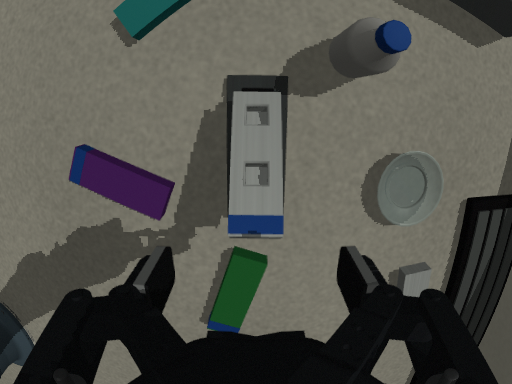

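```bash
python3 - <<'E'
from h import *
C=np.load('c_w1.npy')
for y0 in range(368,396,3):
    m=(abs(C[...,0]-549)<12)&(C[...,1]>=y0)&(C[...,1]<y0+3)&(C[...,2]>-5)
    Q=C[m]; print(y0,len(Q),np.round(np.percentile(Q[:,2],[5,50,95]),1) if len(Q) else '')
E
```

```text
368 51 [50.4 51.7 53. ]
371 60 [47.8 49.8 51.4]
374 70 [ 7.9 41.5 49.2]
377 55 [ 6.5  8.  40.7]
380 55 [6.5 7.6 9.1]
383 835 [374.1 374.1 374.1]
386 45 [6.8 7.9 9.1]
389 49 [6.3 7.6 8.8]
392 38 [-1.2 -0.2  1.2]
395 49 [-1.3 -0.3  0.8]
```

servo_tool --steps "-0.04 0.01 0.6 0.04 -1;0 0 0.6 0 -1;0 0 0.32 0 -1;0 0 0 0 -1;0 0 0 0 1;0 0 0 0 1;0 0 0 0 1;0 0 0 0 1"

```text
time_s: 5.55
eef_pos: [546.2, 285.0, 69.8]
tcp_rot: [2.281, 2.159, 0.005]
contact_force: [0.7, -0.4, 5.4]
grip_width: 39.1
```

```bash
python3 - <<'E'
from h import *
plan((545.2,285,68),-3.1)
p=grab_frame('wrist'); save(p,'w3')
E
```

```text
t 5.55 pos [546.2 285.   69.8] yaw -3.13 z [ 0.003  0.002 -1.   ] F [ 0.7 -0.4  5.4] w 39.1
shift units [-0.001 -0.017  0.03 ] turn units -0.006
```

View pics/w3.png

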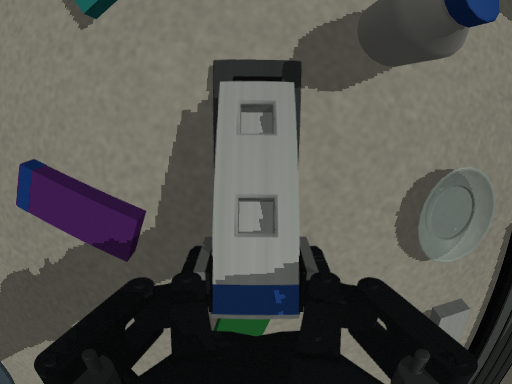

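servo_tool --steps "0 0 -0.3 0 1;0 0 -0.8 0 1;0 0 -0.8 0 1;-0.5 0 -0.3 0 1;-0.5 0 0 0 1;0 0 0 0 1;0 0 0 0 1"

```text
time_s: 6.48
eef_pos: [540.5, 224.9, 199.7]
tcp_rot: [-2.28, -2.159, 0.002]
contact_force: [-0.6, 0.6, -3.0]
grip_width: 39.3
```

```bash
python3 - <<'E'
from h import *
plan((545.2,285,68),-3.1)
p=grab_frame('wrist'); save(p,'w4')
p=grab_frame('scene'); save(p,'s4')
q=grab_frame('side'); 
a=p['img'][120:280,250:450]; b=q['img'][60:220,150:350]
cv2.imwrite('pics/sc4.png',cv2.cvtColor(cv2.resize(np.hstack([a,b]),(800,320)),cv2.COLOR_RGB2BGR))
E
```

```text
t 6.47 pos [540.5 224.9 199.7] yaw -3.11 z [-0.002  0.    -1.   ] F [-0.6  0.6 -3. ] w 39.3
shift units [1.005 0.027 2.194] turn units -0.002
```

View pics/w4.png

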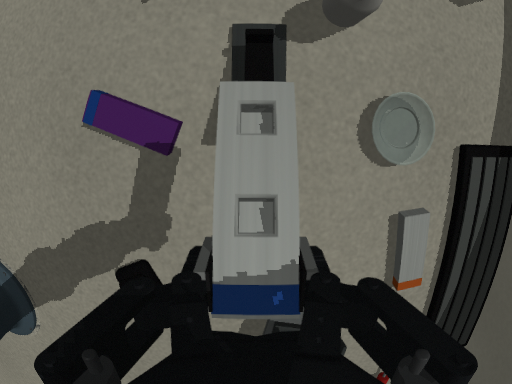

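View pics/sc4.png

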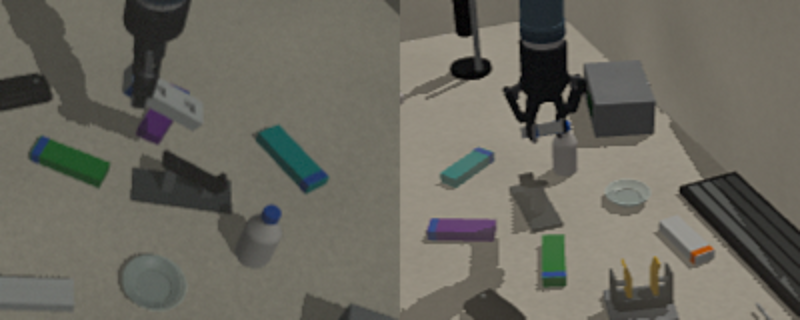

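```bash
python3 - <<'E'
from h import *
plan((453,-470,200),0.5)
for n in ['scene','side']:
    C=np.load(f'c_{n}.npy')
    m=(abs(C[...,0]-453)<60)&(abs(C[...,1]+297)<90)&(C[...,2]>35)&(C[...,2]<44)
    P=C[m]
    for y0 in range(-360,-235,20):
        Q=P[(P[:,1]>=y0)&(P[:,1]<y0+20)]
        if len(Q)>4: print(n,y0,len(Q),np.round(np.percentile(Q[:,0],[3,50,97]),1))
    print(np.percentile(P[:,1],[1,99]))
E
```

```text
t 6.62 pos [540.7 226.1 199.7] yaw -2.98 z [-0.001  0.    -1.   ] F [ 0.5  0.5 -2.9] w 39.1
shift units [-1.1662e+01 -8.5700e-01 -9.0000e-03] turn units -0.58
scene -360 26 [440.8 456.8 468.2]
scene -340 38 [439.4 458.8 469.1]
scene -320 44 [439.5 455.3 467.4]
scene -300 27 [442.1 459.6 469. ]
scene -280 44 [438.6 455.3 467.9]
scene -260 51 [438.  454.9 469.2]
scene -240 13 [441.5 455.5 466.9]
[-353.85409681 -235.71060258]
side -360 82 [436.8 450.8 465.4]
side -340 53 [436.2 445.4 466.2]
side -320 69 [436.8 450.  466.3]
side -300 56 [436.3 448.  465.3]
side -280 65 [436.2 448.  464.9]
side -260 65 [434.8 451.  464.4]
side -240 7 [436.7 444.1 461.8]
[-358.87665014 -238.11217671]
```

servo_tool --steps "-0.9 -0.07 0 -0.1 1;-0.97 -0.07 0 -0.1 1;-0.97 -0.07 0 -0.1 1;-0.97 -0.07 0 -0.1 1;-0.97 -0.07 0 -0.1 1;-0.97 -0.07 0 -0.08 1;-0.97 -0.07 0 0 1;-0.97 -0.07 0 0 1"

```text
time_s: 7.62
eef_pos: [499.6, -236.7, 200.2]
tcp_rot: [2.211, 2.231, 0.001]
contact_force: [2.1, 0.2, -2.6]
grip_width: 39.1
```

servo_tool --steps "-0.97 -0.07 0 0 1;-0.97 -0.07 0 0 1;-0.97 -0.07 0.3 0 1;-0.9 -0.07 0.6 0 1;-0.3 0 0.6 0 1;0 0 0 0 1;0 0 0 0 1;0 0 0 0 1"

```text
time_s: 8.62
eef_pos: [486.6, -479.6, 113.7]
tcp_rot: [2.209, 2.229, 0.003]
contact_force: [-0.3, -0.2, -1.9]
grip_width: 39.3
```

```bash
python3 - <<'E'
from h import *
st=r.observe(); print(st['joint_velocities'].round(3))
plan((453,-470,110),0.5,st)
p=grab_frame('wrist'); save(p,'w5'); C=cloud(p,st); np.save('c_w5',C)
for k in ['base_blue','base_blue_top','cap_foot','cap_face']:
    for d in finder.mark_of(p,k)[:2]: print(k,round(d['conf'],2),np.round(w(p,d['at'],st),0))
m=(abs(C[...,0]-453)<60)&(abs(C[...,1]+297)<90)&(C[...,2]>35)&(C[...,2]<44)
P=C[m]; print(len(P))
for y0 in range(-380,-225,20):
    Q=P[(P[:,1]>=y0)&(P[:,1]<y0+20)]
    if len(Q)>4: print(y0,len(Q),np.round(np.percentile(Q[:,0],[3,50,97]),1),np.round(np.percentile(Q[:,1],[3,50,97]),1))
E
```

```text
[ 0.004 -0.007  0.009  0.003  0.001 -0.001  0.   ]
t 8.62 pos [ 486.6 -479.6  113.7] yaw 0.54 z [ 0.004 -0.001 -1.   ] F [-0.3 -0.2 -1.9] w 39.3
shift units [ 0.165 -0.558  0.059] turn units 0.007
cap_foot 0.91 [ 487. -400.   81.]
cap_face 0.84 [ 483. -445.  125.]
1506
-360 988 [436.3 451.  464.9] [-358.3 -350.2 -341.1]
-340 518 [435.8 453.2 465.1] [-339.4 -331.  -324.2]
```

View pics/w5.png

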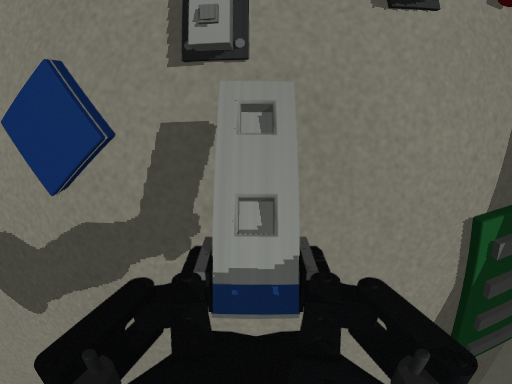

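servo_tool --steps "0.1 -0.3 0 0 1;0.1 -0.28 0.3 0 1;0.2 0 0.5 0 1;0 0 0.26 0 1;0 0 0 0 1;0 0 0 0 1"

```text
time_s: 9.62
eef_pos: [449.9, -458.3, 49.1]
tcp_rot: [2.213, 2.226, -0.001]
contact_force: [-0.1, -0.1, -1.6]
grip_width: 39.2
```

```bash
python3 - <<'E'
from h import *
st=r.observe(); print(st['joint_velocities'].round(3))
plan((451.5,-443,50),0.5,st)
p=grab_frame('wrist'); save(p,'w6'); C=cloud(p,st); np.save('c_w6',C)
m=(abs(C[...,0]-451)<12)&(C[...,1]<-300)&(C[...,1]>-400)
P=C[m]
for y0 in range(-400,-340,3):
    Q=P[(P[:,1]>=y0)&(P[:,1]<y0+3)]
    if len(Q)>4: print(y0,len(Q),np.round(np.percentile(Q[:,2],[3,50,97]),1))
E
```

```text
[ 0.002 -0.009  0.006 -0.006 -0.002 -0.002 -0.   ]
t 9.62 pos [ 449.9 -458.3   49.1] yaw 0.35 z [ 0.002 -0.002 -1.   ] F [-0.1 -0.1 -1.6] w 39.2
shift units [ 0.255  0.029 -0.016] turn units -0.025
-400 344 [31.2 44.9 46.6]
-397 347 [29.  32.1 44.3]
-394 272 [27.7 29.5 42.4]
-391 280 [25.6 27.5 40.7]
-388 248 [24.5 26.4 39.1]
-385 243 [27.1 30.7 37.1]
-382 1020 [ 32.8 191.2 191.2]
-379 256 [31.1 32.7 34.3]
-376 239 [29.6 31.  32.5]
-373 226 [28.  29.3 30.9]
-370 90 [-0.8 28.  29.2]
-367 229 [-0.8  7.1  8.5]
-364 197 [6.4 7.7 9.1]
-361 496 [ 6.7 19.3 40.2]
-358 290 [26.2 39.7 40.7]
-355 263 [38.4 39.8 41. ]
-352 280 [38.3 39.6 40.9]
-349 277 [38.4 39.7 41.3]
-346 320 [38.3 39.9 45.1]
-343 319 [38.6 44.6 48.5]
```

View pics/w6.png

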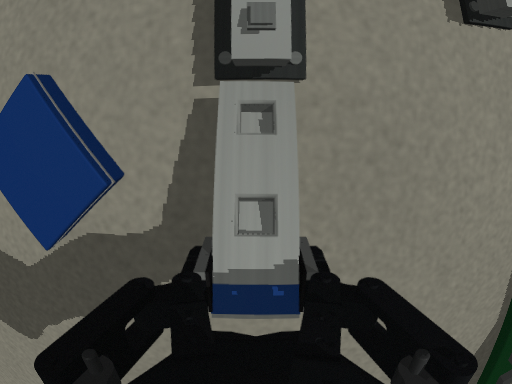

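servo_tool --steps "0.16 0.02 -0.07 0 1;0.07 0 -0.12 0 1;0.07 0 -0.12 0 1;0.09 0 -0.11 0 1;0.09 0 -0.11 0 1;0 0 0 0 1;0 0 0 0 1"

```text
time_s: 10.55
eef_pos: [450.8, -432.4, 83.3]
tcp_rot: [2.21, 2.221, -0.004]
contact_force: [-0.9, -5.2, 3.3]
grip_width: 39.2
```

```bash
python3 - <<'E'
from h import *
st=r.observe(); 
plan((451.5,-369.7,109),0.5,st)
p=grab_frame('wrist'); save(p,'w7'); C=cloud(p,st); np.save('c_w7',C)
m=(abs(C[...,0]-451)<20)&(C[...,1]<-340)&(C[...,1]>-470)&(C[...,2]<150)
P=C[m]
for y0 in range(-470,-340,6):
    Q=P[(P[:,1]>=y0)&(P[:,1]<y0+6)]
    if len(Q)>4: print(y0,len(Q),np.round(np.percentile(Q[:,2],[3,50,97]),1))
E
```

```text
t 10.55 pos [ 450.8 -432.4   83.3] yaw 0.29 z [ 0.004 -0.008 -1.   ] F [-0.9 -5.2  3.3] w 39.2
shift units [ 1.041  0.018 -0.436] turn units -0.035
-452 26 [122.1 122.7 123.1]
-446 1234 [119.4 121.8 123.7]
-440 1416 [115.3 117.9 121.8]
-434 1441 [110.6 113.5 122. ]
-428 1459 [106.5 109.3 122. ]
-422 1740 [ 89.7 104.9 140. ]
-416 1493 [ 85.5 100.  148.8]
-410 1115 [82.4 95.1 98.9]
-404 924 [86.1 91.4 94.7]
-398 1143 [85.9 88.3 90.8]
-392 1084 [81.8 84.3 86.7]
-386 1013 [77.6 80.2 82.6]
-380 994 [61.  76.  78.5]
-374 953 [56.5 70.5 74.2]
-368 802 [53.9 65.9 69.9]
-362 781 [57.8 62.1 65.5]
-356 747 [57.  59.3 61.7]
-350 541 [14.4 55.3 57.7]
-344 357 [ 7.5 40.3 48.3]
```

View pics/w7.png

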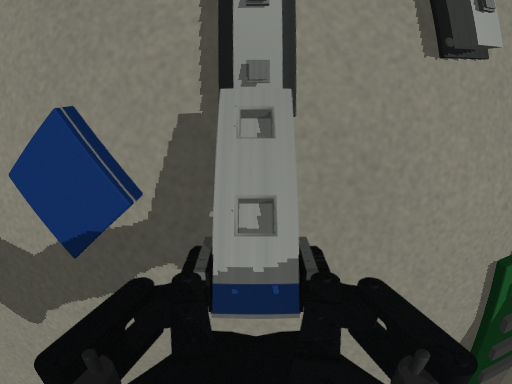

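servo_tool --steps "-0.35 0 0 0 1;0 0 0.35 0 1;0 0 0.2 0 1;0 0 0 0 1;0 0 0 0 1"

```text
time_s: 11.22
eef_pos: [450.1, -447.7, 46.0]
tcp_rot: [-2.212, -2.228, -0.001]
contact_force: [0.2, -0.5, -2.2]
grip_width: 38.9
```

```bash
cat > prof.py <<'E'
import sys
from h import *
# side-view estimate of held cap: fit face line in world y-z
n=sys.argv[1]; st=r.observe(); plan(st['eef_pos'],0.5,st); x0=st['eef_pos'][0]
p=grab_frame('wrist'); save(p,n); C=cloud(p,st); np.save('c_'+n,C)
t=st['eef_pos']
m=(abs(abs(C[...,0]-x0)-13)<3.5)&(C[...,1]>t[1]+14)&(C[...,1]<t[1]+100)&(C[...,2]>12)&(C[...,2]<t[2]+60)
P=C[m][:,1:]
best=None; rng=np.random.default_rng(0)
for _ in range(400):
    a,b=P[rng.integers(len(P),size=2)]; d=b-a; L=np.hypot(*d)
    if L<15: continue
    nn=np.array([-d[1],d[0]])/L; k=abs((P-a)@nn)<1.2
    if best is None or k.sum()>best.sum(): best=k
Q=P[best]; c=Q.mean(0); u=np.linalg.svd(Q-c)[2][0]; u=u*np.sign(u[0])
s=(Q-c)@u; e=c+u*np.percentile(s,99.5)
print('theta',np.degrees(np.arctan2(-u[1],u[0])).round(1),"E'",e.round(1),'rel TCP',(e-t[1:]).round(1),'n',best.sum())
E
python3 prof.py w8
```

```text
t 11.22 pos [ 450.1 -447.7   46. ] yaw 0.42 z [-0.001  0.002 -1.   ] F [ 0.2 -0.5 -2.2] w 38.9
shift units [0. 0. 0.] turn units -0.014
theta 34.2 E' [-362.7   19. ] rel TCP [ 85. -27.] n 4060
```

View pics/w8.png

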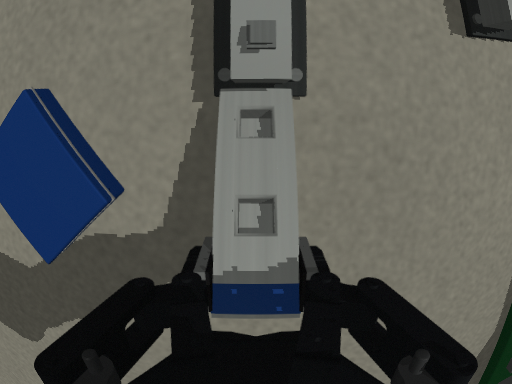

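servo_tool --steps "0.14 0 -0.02 0 1;0.1 0 -0.1 0 1;0.12 0 -0.15 0 1;0.16 0 -0.16 0 1;0 0 0 0 1;0 0 0 0 1"

```text
time_s: 12.02
eef_pos: [449.9, -421.1, 74.2]
tcp_rot: [2.212, 2.223, -0.004]
contact_force: [-0.9, -4.8, -0.0]
grip_width: 39.3
```

```bash
python3 prof.py w9
```

```text
t 12.03 pos [ 449.9 -421.1   74.2] yaw 0.3 z [ 0.002 -0.006 -1.   ] F [-0.9 -4.8 -0. ] w 39.3
shift units [0. 0. 0.] turn units -0.033
theta 53.2 E' [-360.3   24.3] rel TCP [ 60.8 -49.9] n 2658
```

View pics/w9.png

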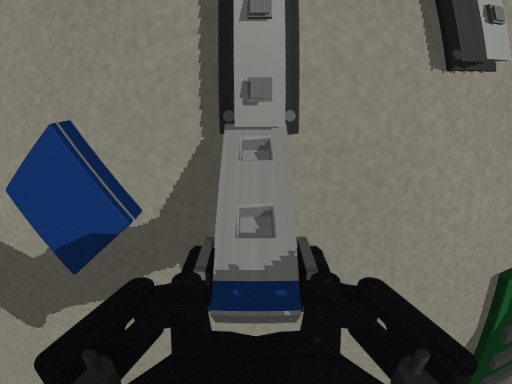

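servo_tool --steps "0.23 0 -0.13 0 1;0.2 0 -0.11 0 1;0.22 0 -0.07 0 1;0.2 0 -0.04 0 1;0.18 0 -0.02 0 1;0.22 0.01 0 0 1;0 0 0 0 1;0 0 0 0 1"

```text
time_s: 13.08
eef_pos: [449.6, -345.5, 95.7]
tcp_rot: [2.213, 2.224, -0.003]
contact_force: [-1.6, -5.6, -1.1]
grip_width: 39.1
```

```bash
python3 prof.py w10; python3 - <<'E'
from h import *
p=grab_frame('scene'); q=grab_frame('side'); print()
a=p['img'][110:230,90:240]; b=q['img'][190:340,180:340]
cv2.imwrite('pics/sc10.png',cv2.cvtColor(np.hstack([cv2.resize(a,(400,320)),cv2.resize(b,(400,320))]),cv2.COLOR_RGB2BGR))
E
```

```text
t 13.07 pos [ 449.6 -345.5   95.7] yaw 0.29 z [ 0.001 -0.004 -1.   ] F [-1.6 -5.6 -1.1] w 39.1
shift units [0. 0. 0.] turn units -0.036
theta -0.0 E' [-245.7   39.7] rel TCP [ 99.8 -56.1] n 1918
```

View pics/w10.png

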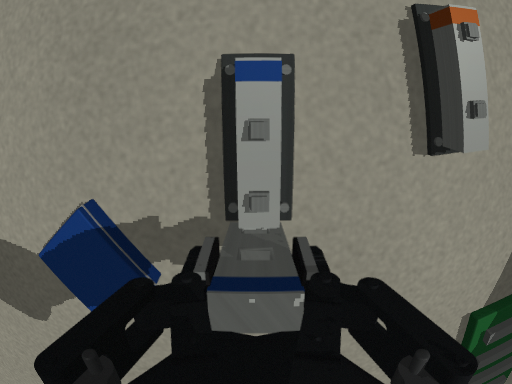

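View pics/sc10.png

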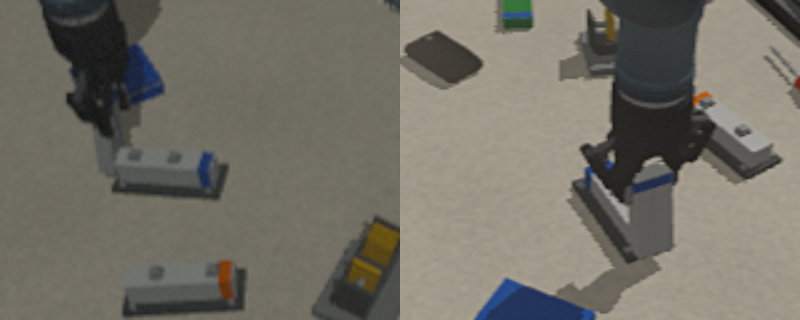

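```bash
python3 - <<'E'
from h import *
C=np.load('c_w10.npy')
for nm,(a,b,c,d) in {'end':(296,326,222,290),'face':(228,272,226,286),'faceL':(240,275,222,238),'faceR':(240,275,275,290)}.items():
    P=C[a:b,c:d].reshape(-1,3); P=P[P[:,2]>20]
    c0=np.median(P,0); u=np.linalg.svd(P-c0,full_matrices=False)[2]
    print(nm,len(P),c0.round(1),u[2].round(3),P.min(0).round(1),P.max(0).round(1))
E
```

```text
end 2040 [ 448.  -349.6  141.4] [ 0.003 -0.654  0.756] [ 433.9 -358.2  139. ] [ 462.5 -266.6  237.7]
face 2621 [ 448.  -351.5   84.4] [ 0.006 -0.977  0.212] [ 428.1 -364.6   34.2] [ 468.3 -266.6  237.7]
faceL 556 [ 434.3 -348.5   98.6] [ 0.996 -0.058 -0.066] [ 427.7 -353.4   68.8] [ 447.7 -266.6  237.7]
faceR 509 [ 462.4 -348.2   99.2] [ 0.001 -0.987  0.162] [ 457.3 -353.1   69. ] [ 468.2 -343.8  122. ]
```

servo_tool --steps "0.1 0 0 0 1;0 0 0 0 1;-0.3 0 0 0 1;-0.1 0 -0.5 0 1;0 0 -0.9 0 1;0 0 -0.6 0 1;0 0 0 0 1;0 0 0 0 1"

```text
time_s: 14.22
eef_pos: [449.3, -359.4, 213.0]
tcp_rot: [-2.211, -2.226, -0.001]
contact_force: [-0.8, -0.2, -3.2]
grip_width: 39.4
```

```bash
cat > face.py <<'E'
import sys
from h import *
def facefit(n):
    st=r.observe(); p=grab_frame('wrist'); save(p,n); C=cloud(p,st); np.save('c_'+n,C); np.save('i_'+n,p['img'])
    R=Ro.from_rotvec(st['tcp_rot']).as_matrix()
    L=(C-np.array(st['eef_pos']))@R   # tool coords
    for nm,(a,b) in {'face':(225,280),'end':(285,335)}.items():
        m=np.zeros(L.shape[:2],bool); m[a:b]=1
        m&=(abs(L[...,1])<24)&(abs(L[...,0])<40)&(L[...,2]<60)&(L[...,2]>-50)
        P=L[m]
        rng=np.random.default_rng(0); best=None
        for _ in range(300):
            q=P[rng.integers(len(P),size=3)]; nn=np.cross(q[1]-q[0],q[2]-q[0]); l=np.linalg.norm(nn)
            if l<20: continue
            nn/=l; k=abs((P-q[0])@nn)<1
            if best is None or k.sum()>best.sum(): best=k
        Q=P[best]; c=Q.mean(0); nn=np.linalg.svd(Q-c,full_matrices=False)[2][2]
        print(nm,len(P),best.sum(),'c',c.round(1),'n(tool)',nn.round(3),'lo',np.percentile(Q,2,axis=0).round(1),'hi',np.percentile(Q,98,axis=0).round(1))
    return st,p,C
if __name__=='__main__': 
    facefit(sys.argv[1]); plan(eval(sys.argv[2]),float(sys.argv[3]))
E
python3 face.py w11 '(595.5+42*.269,-25+42*.963,230)' -15.6
```

```text
face 4695 3028 c [-4.4 -1.5  0.6] n(tool) [0.98  0.    0.199] lo [-15.1 -20.8 -31.6] hi [ 2.6 17.8 53.9]
end 4565 3555 c [ -4.3  -1.4 -45.9] n(tool) [ 0.194 -0.001 -0.981] lo [-14.5 -20.4 -48.1] hi [  4.8  17.6 -43.6]
t 14.28 pos [ 448.9 -359.2  212.3] yaw 0.39 z [-0.004  0.003 -1.   ] F [-0.3  0.6 -2.7] w 39.3
shift units [ 6.227  2.673 -0.284] turn units 2.665
```

View pics/w11.png

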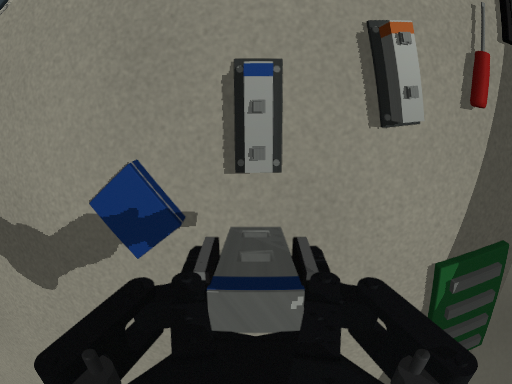

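servo_tool --steps "0.8 0.35 -0.1 0.35 1;0.9 0.38 -0.1 0.35 1;0.9 0.38 -0.1 0.35 1;0.9 0.38 -0.1 0.35 1;0.9 0.38 0 0.35 1;0.9 0.38 0 0.35 1;0.8 0.35 0 0.35 1;0 0 0 0.2 1"

```text
time_s: 15.28
eef_pos: [643.1, -4.7, 235.2]
tcp_rot: [-2.486, -1.91, 0.001]
contact_force: [-1.0, -0.7, -2.4]
grip_width: 39.1
```

servo_tool --steps "0 0 0 0 1;0 0 0 0 1"

```text
time_s: 15.52
eef_pos: [641.3, -16.4, 237.4]
tcp_rot: [-2.504, -1.896, 0.005]
contact_force: [1.0, -0.6, -2.8]
grip_width: 39.4
```

```bash
cat > clip.py <<'E'
from face import *
n=sys.argv[1]
st,p,C=facefit(n)
for k in ['clip','clip_floor']:
    for d in finder.mark_of(p,k)[:1]: print(k,round(d['conf'],2),np.round(w(p,d['at'],st),0))
im=p['img'].astype(int)
near=np.hypot(C[...,0]-596,C[...,1]+24)<90
P=C[near&(C[...,2]>4)&(C[...,2]<9.5)]
print('foot',cv2.minAreaRect(P[:,:2].astype(np.float32)))
ang=np.radians(-15.6); ex=np.array([np.cos(ang),np.sin(ang)]); ey=np.array([-np.sin(ang),np.cos(ang)])
y=near&(im[...,0]>90)&(im[...,2]<50)&(im[...,1]>60)
Y=C[y]; X=(Y[:,:2]-[595.5,-25])@ex; V=(Y[:,:2]-[595.5,-25])@ey
for s in (X<0,X>0):
    for z0 in range(40,100,8):
        k=s&(Y[:,2]>=z0)&(Y[:,2]<z0+8)
        if k.sum()>10: print(z0,k.sum(),'cx',np.percentile(X[k],[3,50,97]).round(1),'cy',np.percentile(V[k],[3,50,97]).round(1))
plan((595.5+47.4*.269,-25+47.4*.963,235),-15.6,st)
E
python3 clip.py w12
```

```text
face 4670 3011 c [-4.8 -1.3  0.6] n(tool) [0.98  0.001 0.199] lo [-15.2 -20.6 -31.5] hi [ 2.1 18.  52.1]
end 4559 3512 c [ -4.7  -1.2 -45.8] n(tool) [ 0.204  0.001 -0.979] lo [-14.7 -20.3 -48.2] hi [  4.3  17.9 -43.4]
clip_floor 0.62 [596. -28.  37.]
foot ((607.0325317382812, 17.78712272644043), (1.1996898651123047, 104.76764678955078), 74.6622543334961)
64 41 cx [-19.  -18.6 -17.8] cy [-6.2 10.6 24.7]
72 97 cx [-21.7 -19.5 -18.4] cy [-4.9 14.  25.8]
80 175 cx [-29.8 -23.  -20. ] cy [-2.3 16.9 28.2]
88 140 cx [-29.7 -26.2 -23. ] cy [-1.3  8.5 21.9]
80 39 cx [25.5 28.5 29.6] cy [18.  24.2 28.2]
88 110 cx [25.5 27.5 29.5] cy [-1.4  9.1 23.3]
t 15.53 pos [641.3 -16.4 237.4] yaw -15.71 z [-0.003 -0.001 -1.   ] F [ 1.  -0.6 -2.8] w 39.4
shift units [ 0.445 -0.698  0.04 ] turn units -0.019
```

View pics/w12.png

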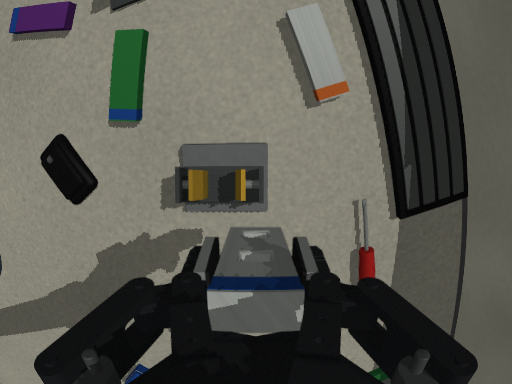

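```bash
python3 -c "
from h import *
plan((609.1,18.8,190),-15.6)"
```

```text
t 15.68 pos [642.1 -15.7 238.6] yaw -15.69 z [-0. -0. -1.] F [-0.9 -0.4 -2.4] w 39.2
shift units [ 0.405 -0.684  0.81 ] turn units -0.015
```

servo_tool --steps "0.2 -0.34 0.2 -0.01 1;0.2 -0.34 0.6 0 1;0 0 0 0 1;0 0 0 0 1;0 0 0 0 1"

```text
time_s: 16.3
eef_pos: [611.8, 18.7, 192.8]
tcp_rot: [2.5, 1.898, 0.005]
contact_force: [0.1, 0.5, -1.8]
grip_width: 38.7
```

```bash
python3 clip.py w13; python3 - <<'E'
from h import *
plan((609.1,18.8,182),-15.6)
p=grab_frame('scene'); q=grab_frame('side')
a=p['img'][120:250,170:300]; b=q['img'][130:250,200:340]
cv2.imwrite('pics/sc13.png',cv2.cvtColor(np.hstack([cv2.resize(a,(400,400)),cv2.resize(b,(400,400))]),cv2.COLOR_RGB2BGR))
E
```

```text
face 4657 3002 c [-4.9 -1.2  0.7] n(tool) [ 0.98  -0.001  0.199] lo [-15.3 -20.5 -31.4] hi [ 2.1 18.  53.2]
end 4570 3442 c [ -4.7  -1.2 -45.9] n(tool) [ 0.193 -0.004 -0.981] lo [-14.8 -20.4 -48.1] hi [  4.3  17.8 -43.6]
clip 0.77 [596. -27.   0.]
clip_floor 0.72 [596. -29.  39.]
foot ((606.7821655273438, 17.811222076416016), (0.8182135224342346, 107.18114471435547), 74.38999938964844)
64 18 cx [-19.2 -18.4 -18.2] cy [11.8 20.4 24.4]
72 76 cx [-22.2 -20.  -18.3] cy [ 8.3 17.2 26.3]
80 122 cx [-29.  -24.4 -21.5] cy [11.1 22.1 28.7]
88 52 cx [-29.  -26.3 -24.4] cy [12.4 16.4 23.2]
80 55 cx [25.2 27.2 29.1] cy [16.3 24.7 29.2]
88 51 cx [25.2 27.3 29.2] cy [ 7.1 14.9 22. ]
t 16.3 pos [611.8  18.7 192.8] yaw -15.59 z [ 0.004 -0.    -1.   ] F [ 0.1  0.5 -1.8] w 38.7
shift units [ 0.016 -0.063 -0.704] turn units 0.001
t 16.45 pos [611.   19.4 191.9] yaw -15.56 z [ 0.002 -0.    -1.   ] F [-0.3  0.1 -1.3] w 39.3
shift units [-0.017 -0.028  0.166] turn units 0.007
```

View pics/w13.png

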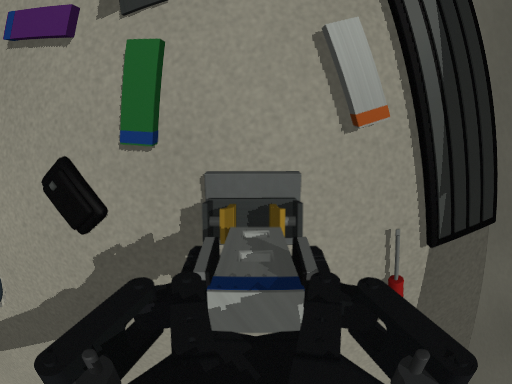

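View pics/sc13.png

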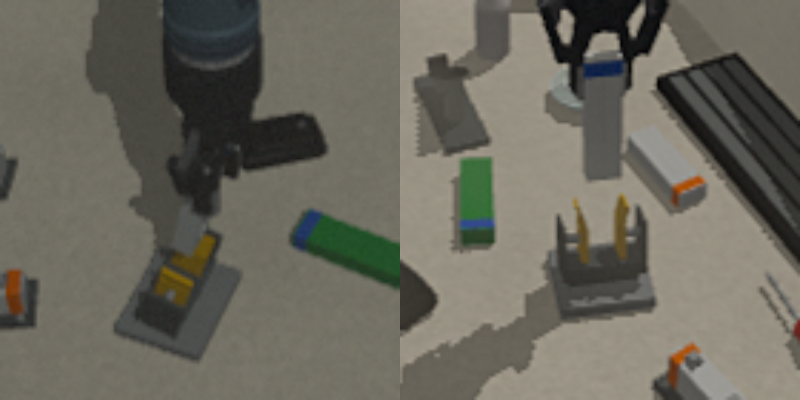

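servo_tool --steps "0 -0.03 0 0 1;-0.06 0 0.25 0 1;-0.06 0 0.25 0 1;-0.06 0 0.25 0 1;-0.05 0 0.2 0 1;0 0 0 0 1;0 0 0 0 1"

```text
time_s: 17.42
eef_pos: [604.8, 7.6, 132.9]
tcp_rot: [2.5, 1.902, 0.002]
contact_force: [3.9, 1.1, -6.3]
grip_width: 39.7
```

```bash
python3 - <<'E'
from face import *
facefit('w14'); plan((609.1,18.8,182),-15.6)
p=grab_frame('scene'); q=grab_frame('side')
a=p['img'][120:250,170:300]; b=q['img'][130:250,200:340]
cv2.imwrite('pics/sc14.png',cv2.cvtColor(np.hstack([cv2.resize(a,(400,400)),cv2.resize(b,(400,400))]),cv2.COLOR_RGB2BGR))
E
```

```text
face 4863 3056 c [-4.8 -1.2  1.1] n(tool) [0.98  0.    0.197] lo [-16.  -20.7 -31.4] hi [ 2.1 18.2 55.8]
end 4568 3515 c [ -4.8  -1.2 -45.9] n(tool) [ 0.197  0.006 -0.98 ] lo [-14.7 -20.3 -48.2] hi [  4.2  17.9 -43.6]
t 17.48 pos [604.7   7.6 132.9] yaw -15.47 z [ 0.001  0.    -1.   ] F [ 3.6  0.6 -6.6] w 39.1
shift units [ 0.199  0.022 -0.818] turn units 0.022
```

View pics/sc14.png

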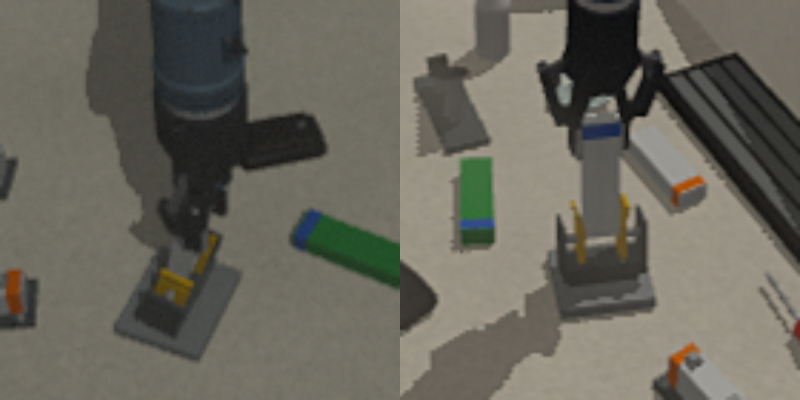

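servo_tool --steps "-0.03 0 0.12 0 1;-0.03 0 0.12 0 1;-0.03 0 0.1 0 1;0 0 0 0 1;0 0 0 0 1"

```text
time_s: 18.2
eef_pos: [603.8, 2.5, 114.3]
tcp_rot: [2.5, 1.902, 0.003]
contact_force: [2.3, 2.2, 4.0]
grip_width: 39.3
```

```bash
python3 - <<'E'
from face import *
facefit('w15'); plan((609.1,18.8,110),-15.6)
E
```

```text
face 4988 3060 c [-4.9 -1.2  1. ] n(tool) [ 0.98  -0.     0.198] lo [-15.5 -20.7 -31.5] hi [ 2.1 18.3 53.7]
end 4566 3403 c [ -4.7  -0.9 -45.9] n(tool) [ 0.186 -0.004 -0.982] lo [-14.8 -20.2 -48. ] hi [  4.3  17.8 -43.7]
t 18.25 pos [603.8   2.5 114.3] yaw -15.47 z [ 0.002  0.    -1.   ] F [2.6 1.3 4.4] w 39.0
shift units [0.285 0.012 0.072] turn units 0.021
```

servo_tool --steps "-0.01 0 0.05 0 1;-0.005 0 0.03 0 1;0 0 0 0 1;0 0 0 0 1"

```text
time_s: 18.75
eef_pos: [603.4, 1.3, 109.1]
tcp_rot: [2.499, 1.902, 0.002]
contact_force: [2.8, 1.3, 5.9]
grip_width: 39.3
```

```bash
python3 - <<'E'
from face import *
facefit('w16'); plan((609.1,18.8,110),-15.6)
q=grab_frame('side')
b=q['img'][130:250,200:340]
cv2.imwrite('pics/sc16.png',cv2.cvtColor(cv2.resize(b,(600,500)),cv2.COLOR_RGB2BGR))
E
```

```text
face 5025 3046 c [-4.9 -1.3  1.1] n(tool) [0.98  0.002 0.198] lo [-15.2 -20.7 -31.4] hi [ 2.1 18.2 52.5]
end 4572 3510 c [ -4.7  -1.3 -45.9] n(tool) [ 0.19   0.004 -0.982] lo [-14.8 -20.3 -48.1] hi [  4.4  17.8 -43.7]
t 18.8 pos [603.4   1.3 109.2] yaw -15.47 z [ 0.002 -0.    -1.   ] F [3.2 1.7 5.4] w 39.4
shift units [ 0.307  0.013 -0.014] turn units 0.021
```

View pics/sc16.png

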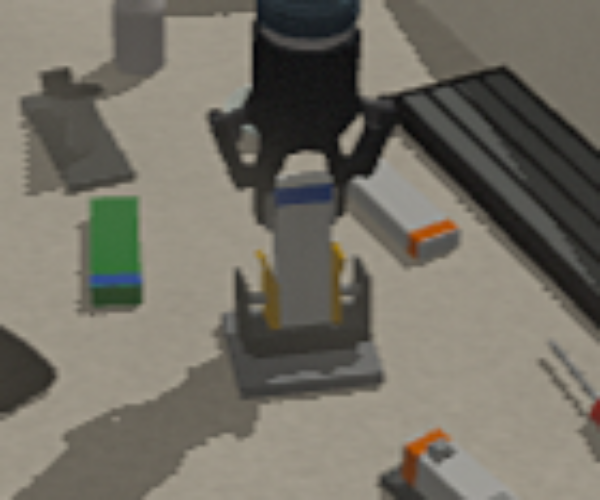

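servo_tool --steps "-0.005 0 0.03 0 1;0 0 0 0 1;0 0 0 0 1"

```text
time_s: 19.23
eef_pos: [603.5, 1.2, 108.1]
tcp_rot: [2.5, 1.902, 0.002]
contact_force: [1.9, 2.0, 8.3]
grip_width: 39.4
```

servo_tool --steps "0 0 0 0 -1;0 0 0 0 -1;0 0 0 0 -1;0 0 -0.5 0 -1;0 0 -0.9 0 -1;0 0 -0.2 0 -1;0 0 0 0 -1"

```text
time_s: 20.1
eef_pos: [602.8, 0.9, 203.3]
tcp_rot: [2.5, 1.901, 0.002]
contact_force: [-0.7, -0.2, -0.3]
grip_width: 85.2
```

```bash
python3 - <<'E'
from face import *
st=r.observe(); plan((603,0,110),-15.6,st)
p=grab_frame('wrist'); save(p,'w17'); C=cloud(p,st); np.save('c_w17',C)
R=Ro.from_rotvec(st['tcp_rot']).as_matrix(); L=(C-np.array(st['eef_pos']))@R
m=(C[...,2]>100)&(C[...,2]<165)&(abs(L[...,1])<30)&(abs(L[...,0])<60); P=C[m]
print(len(P),P.mean(0).round(1)); 
T=P[P[:,2]>np.percentile(P[:,2],95)-8]
print(cv2.minAreaRect(T[:,:2].astype(np.float32)),T[:,2].min(),T[:,2].max())
c=T.mean(0);print(c.round(1),np.linalg.svd(T-c,full_matrices=False)[2].round(3))
for k in ['cap','cap_foot','clip_floor']:
    for d in finder.mark_of(p,k)[:2]: print(k,round(d['conf'],2),np.round(w(p,d['at'],st),0))
q=grab_frame('side'); b=q['img'][130:250,200:340]
cv2.imwrite('pics/sc17.png',cv2.cvtColor(cv2.resize(b,(600,500)),cv2.COLOR_RGB2BGR))
E
```

```text
t 20.1 pos [602.8   0.9 203.3] yaw -15.49 z [ 0.001  0.    -1.   ] F [-0.7 -0.2 -0.3] w 85.2
shift units [-0.014  0.005  1.555] turn units 0.019
2016 [601.6  -2.4 149.4]
((601.3157958984375, -3.7413711547851562), (20.10774803161621, 40.69087600708008), 74.2787094116211) 148.7081073870325 158.60423965082646
[601.4  -3.1 154. ] [[ 0.96  -0.281 -0.   ]
 [ 0.274  0.936 -0.219]
 [ 0.062  0.21   0.976]]
cap 0.92 [593. -24.  99.]
cap 0.88 [515. 145.  23.]
cap_foot 0.9 [449. 268.   8.]
cap_foot 0.74 [537. 203.   9.]
clip_floor 0.8 [598. -25.  39.]
```

View pics/w17.png

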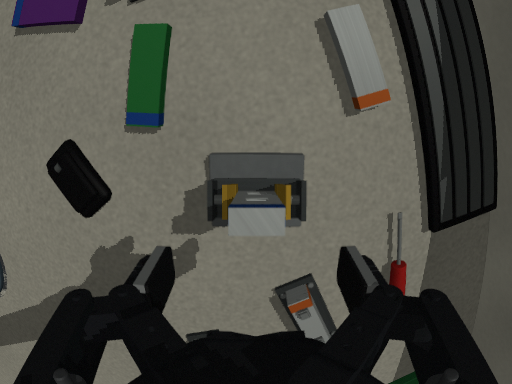

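View pics/sc17.png

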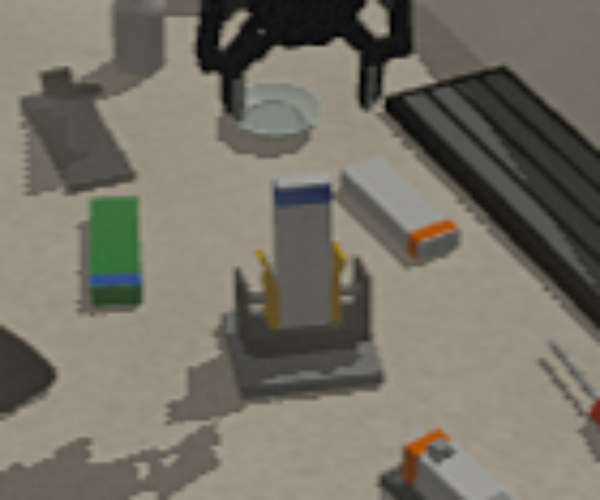

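```bash
python3 -c "
from h import *
plan((601,-9.6,105.5),-15.6)"
```

```text
t 20.35 pos [601.1   1.  200.5] yaw -15.47 z [-0.004 -0.    -1.   ] F [-0.1  0.2  0.1] w 85.0
shift units [-0.168  0.052  1.583] turn units 0.021
```

servo_tool --steps "-0.17 0.05 0.5 0.02 -1;0 0 0.7 0 -1;0 0 0.38 0 -1;0 0 0 0 -1;0 0 0 0 1;0 0 0 0 1;0 0 0 0 1;0 0 0 0 1"

```text
time_s: 21.35
eef_pos: [602.9, -9.0, 109.4]
tcp_rot: [-2.502, -1.9, -0.001]
contact_force: [-2.3, 1.4, 6.4]
grip_width: 39.5
```

```bash
python3 - <<'E'
from face import *
facefit('w18'); plan((601,-9.6,105.5),-15.6)
E
```

```text
face 5484 3731 c [  9.4  -0.9 -15.4] n(tool) [ 0.977 -0.     0.212] lo [ -1.8 -21.3 -43.1] hi [15.4 21.5 35.2]
end 2732 2359 c [  1.9  -1.4 -45.3] n(tool) [ 0.193  0.005 -0.981] lo [ -4.2 -20.6 -46.9] hi [  7.6  17.9 -43.7]
t 21.4 pos [602.9  -9.  109.5] yaw -15.58 z [ 0.     0.001 -1.   ] F [-3.6  0.7  5.6] w 39.3
shift units [-0.018 -0.028  0.066] turn units 0.004
```

View pics/w18.png

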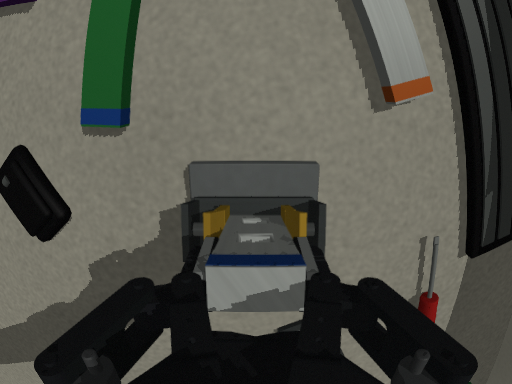

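servo_tool --steps "0.04 0 -0.15 0 1;0.07 0 -0.28 0 1;0.08 0 -0.3 0 1;0.08 0 -0.3 0 1;0.08 0 -0.4 0 1;0 0 -0.5 0 1;0 0 -0.2 0 1;0 0 0 0 1"

```text
time_s: 22.4
eef_pos: [609.7, 11.3, 238.2]
tcp_rot: [2.5, 1.899, 0.007]
contact_force: [-0.1, 0.7, -2.7]
grip_width: 39.4
```

```bash
python3 - <<'E'
from face import *
facefit('w19'); plan((451.5,-430,200),0.4)
E
```

```text
face 5362 3676 c [  9.6  -1.  -15.9] n(tool) [0.977 0.002 0.211] lo [ -1.6 -21.3 -43.1] hi [15.4 20.5 34.5]
end 2733 2360 c [  1.8  -1.2 -45.3] n(tool) [ 0.187  0.007 -0.982] lo [ -4.3 -20.4 -46.8] hi [  7.6  18.  -43.7]
t 22.45 pos [608.6  11.1 236.4] yaw -15.58 z [ 0.001  0.001 -1.   ] F [-0.5  0.2 -3.7] w 39.5
shift units [-7.785 -0.548  0.599] turn units -2.663
```

View pics/w19.png

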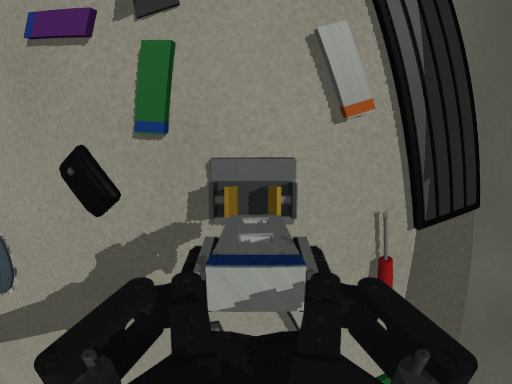

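servo_tool --steps "-0.8 -0.21 0 -0.33 1;-0.87 -0.21 0 -0.33 1;-0.87 -0.21 0 -0.33 1;-0.87 -0.21 0 -0.33 1;-0.87 -0.21 0 -0.33 1;-0.87 -0.21 0.2 -0.33 1;-0.87 -0.21 0.2 -0.33 1;-0.87 -0.21 0.2 -0.33 1"

```text
time_s: 23.45
eef_pos: [445.9, -382.2, 197.8]
tcp_rot: [-2.213, -2.225, 0.0]
contact_force: [0.7, 0.3, -2.2]
grip_width: 39.6
```

servo_tool --steps "0 0 0 0 1;0 0 0 0 1;0 0 0 0 1"

```text
time_s: 23.82
eef_pos: [448.4, -379.5, 199.1]
tcp_rot: [-2.212, -2.228, -0.001]
contact_force: [0.4, 0.5, -2.6]
grip_width: 39.4
```

```bash
cat > base.py <<'E'
from face import *
def basefit(C,st,p):
    m=(abs(C[...,0]-452)<40)&(abs(C[...,1]+297)<75)&(C[...,2]>37)&(C[...,2]<42.5)
    P=C[m][:,:2]
    R=cv2.minAreaRect(P.astype(np.float32)); print('base rect',np.round(R[0],1),np.round(R[1],1),round(R[2],2),len(P))
    xs=[]
    for y0 in range(-365,-230,10):
        Q=P[(P[:,1]>=y0)&(P[:,1]<y0+10)]
        if len(Q)>60: xs.append((y0+5,*np.percentile(Q[:,0],[2,98])))
    xs=np.array(xs)
    if len(xs)>3:
        f1=np.polyfit(xs[:,0]+297,xs[:,1],1);f2=np.polyfit(xs[:,0]+297,xs[:,2],1)
        print('edges at y=-297',f1[1].round(1),f2[1].round(1),'yaw deg',np.degrees(-np.arctan([f1[0],f2[0]])).round(2))
    Q=P[abs(P[:,0]-451)<12]; print('y ext',np.percentile(Q[:,1],[0.5,99.5]).round(1))
    k=(abs(C[...,0]-452)<40)&(abs(C[...,1]+297)<75)&(C[...,2]>46)&(C[...,2]<50)
    K=C[k]
    for lo,hi in ((-350,-320),(-300,-270)):
        Q=K[(K[:,1]>lo)&(K[:,1]<hi)]
        if len(Q)>10: print('key',len(Q),np.percentile(Q,3,axis=0).round(1),np.percentile(Q,97,axis=0).round(1))
if __name__=='__main__':
    st,p,C=facefit(sys.argv[1]); basefit(C,st,p); plan((452.1,-380,103),0.4,st)
    for k in ['base_blue','base_blue_top']:
        for d in finder.mark_of(p,k)[:1]: print(k,round(d['conf'],2),np.round(w(p,d['at'],st),1))
E
python3 base.py w20
```

```text
face 5372 3649 c [ 10.  -1. -16.] n(tool) [0.978 0.004 0.211] lo [ -1.  -21.4 -43. ] hi [15.8 20.8 34. ]
end 2736 2356 c [  2.1  -1.3 -45.3] n(tool) [ 0.188  0.009 -0.982] lo [ -3.9 -20.5 -46.8] hi [  7.9  17.8 -43.6]
base rect [ 449.8 -298.4] [ 30.4 120.1] 0.74 3105
edges at y=-297 435.2 464.3 yaw deg [0.7  0.53]
y ext [-358.1 -238.8]
key 110 [ 445.1 -340.5   46.2] [ 455.  -331.2   48.9]
key 106 [ 444.8 -290.7   46.3] [ 454.5 -281.8   49. ]
t 23.82 pos [ 448.4 -379.5  199.1] yaw 0.42 z [-0.     0.002 -1.   ] F [ 0.4  0.5 -2.6] w 39.4
shift units [-0.011  0.061  1.601] turn units 0.003
base_blue 0.61 [ 450.  -297.2   -2. ]
base_blue_top 0.6 [ 450.7 -304.2   41.6]
```

View pics/w20.png

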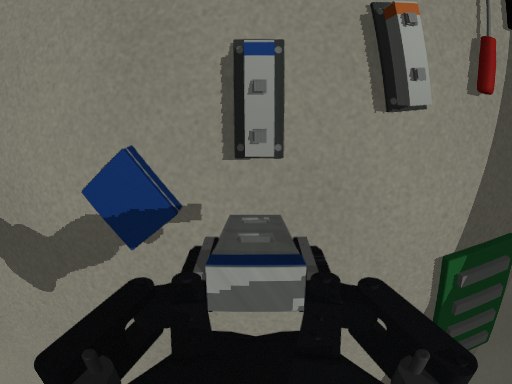

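servo_tool --steps "0 0.05 0.6 -0.04 1;0 0 0.7 0 1;0 0 0.3 0 1;0 0 0 0 1;0 0 0 0 1"

```text
time_s: 24.6
eef_pos: [451.7, -382.7, 105.4]
tcp_rot: [2.21, 2.229, 0.001]
contact_force: [0.5, -0.4, -2.1]
grip_width: 39.3
```

```bash
python3 -c "
from h import *
plan((451.3,-352,101.8),0.65)"
```

```text
t 24.6 pos [ 451.7 -382.7  105.4] yaw 0.49 z [ 0.003 -0.002 -1.   ] F [ 0.5 -0.4 -2.1] w 39.3
shift units [ 0.512 -0.003  0.06 ] turn units -0.027
```

servo_tool --steps "0.5 0 0.05 -0.03 1;0.15 0 0.02 0 1;0.15 0 0.04 0 1;0.11 0 0.045 0 1;0.11 0 0.05 0 1;0.1 0 0.06 0 1;0.1 0 0.07 0 1;0 0 0 0 1"

```text
time_s: 25.6
eef_pos: [452.3, -314.4, 87.9]
tcp_rot: [2.202, 2.224, -0.002]
contact_force: [-1.7, -4.3, 3.8]
grip_width: 39.2
```

```bash
python3 - <<'E'
from face import *
st=r.observe(); plan((451.3,-309.2,85),0.65,st)
p=grab_frame('wrist'); save(p,'w21'); C=cloud(p,st); np.save('c_w21',C)
p=grab_frame('scene'); q=grab_frame('side')
a=p['img'][110:230,90:240]; b=q['img'][190:340,180:340]
cv2.imwrite('pics/sc21.png',cv2.cvtColor(np.hstack([cv2.resize(a,(400,320)),cv2.resize(b,(400,320))]),cv2.COLOR_RGB2BGR))
E
```

```text
t 25.6 pos [ 452.3 -314.4   87.9] yaw 0.57 z [ 0.008 -0.009 -1.   ] F [-1.7 -4.3  3.8] w 39.2
shift units [ 0.087 -0.016  0.047] turn units -0.014
```

View pics/w21.png

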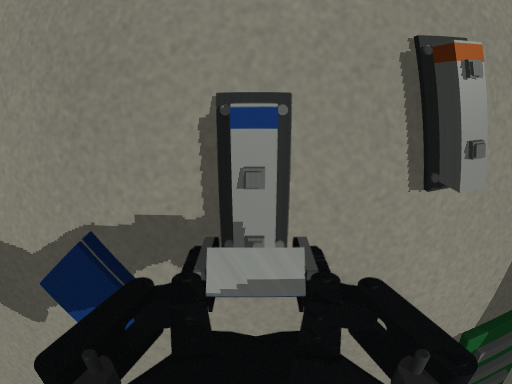

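View pics/sc21.png

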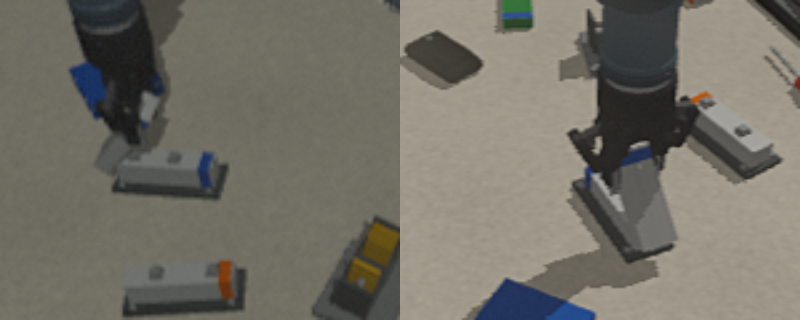

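```bash
cat > endfit.py <<'E'
from face import *
def endfit(C,st,rows,up=False):
    R=Ro.from_rotvec(st['tcp_rot']).as_matrix(); L=(C-np.array(st['eef_pos']))@R
    m=np.zeros(L.shape[:2],bool); m[rows[0]:rows[1]]=1
    m&=(abs(L[...,1]+1)<19)&(abs(L[...,0])<60)&(L[...,2]<10)&(L[...,2]>-60)
    P=L[m]; rng=np.random.default_rng(0); best=None
    for _ in range(300):
        q=P[rng.integers(len(P),size=3)]; nn=np.cross(q[1]-q[0],q[2]-q[0]); l=np.linalg.norm(nn)
        if l<30: continue
        nn/=l; k=abs((P-q[0])@nn)<1
        if best is None or k.sum()>best.sum(): best=k
    Q=P[best]; c=Q.mean(0); nn=np.linalg.svd(Q-c,full_matrices=False)[2][2]; nn*=-np.sign(nn[2])
    print('plane c',c.round(1),'n',nn.round(3),'angle from up',np.degrees(np.arctan2(nn[0],-nn[2])).round(1),best.sum(),len(P),'lo',np.percentile(Q,2,axis=0).round(1),'hi',np.percentile(Q,98,axis=0).round(1))
E
python3 - <<'E'
from endfit import *
st=r.observe(); C=np.load('c_w21.npy'); endfit(C,st,(250,296))
E
```

```text
plane c [ 12.1  -1.1 -41.4] n [ 0.604  0.01  -0.797] angle from up 37.2 3754 4301 lo [  4.9 -19.2 -47. ] hi [ 19.4  17.2 -35.9]
```

servo_tool --steps "0.12 -0.01 0.07 0 1;0.1 0 0.09 0 1;0.09 0 0.1 0 1;0.07 0 0.11 0 1;0 0 0 0 1;0 0 0 0 1"

```text
time_s: 26.5
eef_pos: [452.0, -288.9, 64.4]
tcp_rot: [2.203, 2.228, 0.002]
contact_force: [0.3, -3.2, 5.2]
grip_width: 39.1
```

```bash
python3 - <<'E'
from endfit import *
st=r.observe(); plan((451.3,-294,68),0.65,st)
p=grab_frame('wrist'); save(p,'w22'); C=cloud(p,st); np.save('c_w22',C)
endfit(C,st,(225,300))
E
```

```text
t 26.5 pos [ 452.  -288.9   64.4] yaw 0.64 z [ 0.007 -0.005 -1.   ] F [ 0.3 -3.2  5.2] w 39.1
shift units [-0.086 -0.012 -0.06 ] turn units -0.002
plane c [ 17.   -1.  -36.2] n [ 0.856 -0.001 -0.518] angle from up 58.8 3584 5896 lo [ 11.6 -19.2 -44.2] hi [ 22.3  17.3 -27.5]
```

View pics/w22.png

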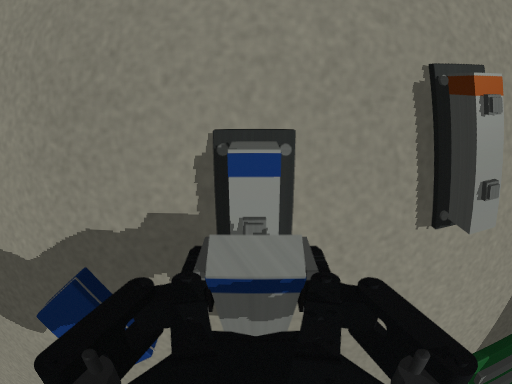

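servo_tool --steps "0 -0.01 -0.28 0 1;0.19 0 0 0 1;0 0 0 0 1;0 0 0 0 1;0 0 0 0 1"

```text
time_s: 27.18
eef_pos: [447.6, -274.0, 77.7]
tcp_rot: [-2.208, -2.233, 0.001]
contact_force: [-0.1, 0.4, -3.6]
grip_width: 39.6
```

```bash
python3 - <<'E'
from endfit import *
from base import basefit
st=r.observe(); plan((451.0,-294,68),0.65,st)
p=grab_frame('wrist'); save(p,'w23'); C=cloud(p,st); np.save('c_w23',C)
endfit(C,st,(225,300)); 
m=(abs(C[...,0]-452)<40)&(C[...,1]>-270)&(C[...,1]<-225)&(C[...,2]>37)&(C[...,2]<42.5); P=C[m]
print(np.percentile(P[:,1],[50,99,99.7]).round(1),np.percentile(P[:,0],[1,99]).round(1))
E
```

```text
t 27.18 pos [ 447.6 -274.    77.7] yaw 0.67 z [-0.001  0.001 -1.   ] F [-0.1  0.4 -3.6] w 39.6
shift units [-0.334  0.052  0.161] turn units 0.003
plane c [ 16.9  -1.2 -36.4] n [ 0.86   0.005 -0.511] angle from up 59.3 3598 5898 lo [ 11.9 -19.2 -44.4] hi [ 22.3  17.2 -27.6]
[-253.2 -238.4 -238.2] [434.7 464.5]
```

View pics/w23.png

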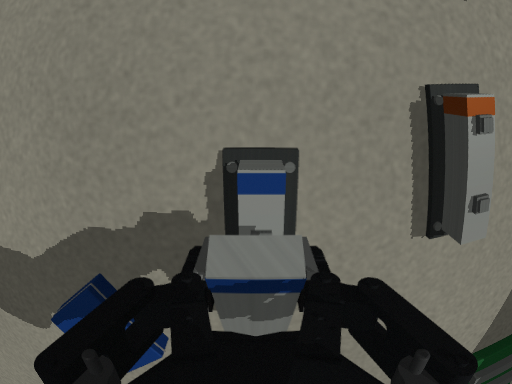

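servo_tool --steps "-0.047 0.055 0 0 1;0 0 0 0 1;0 0 0 0 1;0 0 0 0 1"

```text
time_s: 27.72
eef_pos: [451.4, -277.1, 78.1]
tcp_rot: [-2.208, -2.234, 0.0]
contact_force: [0.5, 0.8, -2.5]
grip_width: 39.3
```

```bash
python3 - <<'E'
from endfit import *
st=r.observe(); plan((451.0,-276.9,77),0.65,st)
p=grab_frame('wrist'); save(p,'w24'); C=cloud(p,st); np.save('c_w24',C)
endfit(C,st,(225,300)); 
m=(abs(C[...,0]-452)<40)&(C[...,1]>-270)&(C[...,1]<-225)&(C[...,2]>37)&(C[...,2]<42.5); P=C[m]
print(np.percentile(P[:,1],[50,99,99.7]).round(1),np.percentile(P[:,0],[1,99]).round(1))
E
```

```text
t 27.73 pos [ 451.4 -277.1   78.1] yaw 0.66 z [-0.  0. -1.] F [ 0.5  0.8 -2.5] w 39.3
shift units [ 0.003 -0.006  0.019] turn units 0.002
plane c [ 17.   -1.2 -36.3] n [ 0.855  0.004 -0.519] angle from up 58.8 3638 5889 lo [ 11.7 -19.2 -44.4] hi [ 22.3  17.1 -27.6]
[-253.  -238.4 -238.2] [434.7 464.4]
```

servo_tool --steps "0 0 0.065 0 1;0.05 0 0.1 0 1;0.045 0 0.1 0 1;0.04 0 0.1 0 1;0 0 0 0 1;0 0 0 0 1"

```text
time_s: 28.52
eef_pos: [452.4, -269.5, 57.2]
tcp_rot: [2.207, 2.233, 0.001]
contact_force: [-0.6, 0.3, 5.2]
grip_width: 39.3
```

```bash
cat > hg.py <<'E'
from endfit import *
n=sys.argv[1]; rows=eval(sys.argv[2])
st=r.observe(); plan((451.0,-268.8,57.9),0.65,st)
p=grab_frame('wrist'); save(p,n); C=cloud(p,st); np.save('c_'+n,C)
endfit(C,st,rows)
m=(abs(C[...,0]-452)<40)&(C[...,1]>-270)&(C[...,1]<-225)&(C[...,2]>37)&(C[...,2]<42.5); P=C[m]
if len(P)>50: print(np.percentile(P[:,1],[50,99,99.7]).round(1),np.percentile(P[:,0],[1,99]).round(1))
E
python3 hg.py w25 '(225,300)'
```

```text
t 28.52 pos [ 452.4 -269.5   57.2] yaw 0.67 z [ 0.002 -0.001 -1.   ] F [-0.6  0.3  5.2] w 39.3
shift units [ 0.013 -0.023 -0.012] turn units 0.004
plane c [ 19.   -0.9 -33.8] n [ 0.936  0.003 -0.351] angle from up 69.5 3310 6265 lo [ 15.2 -19.2 -42.6] hi [ 22.7  17.4 -23.9]
[-251.1 -238.3 -238.2] [434.6 464.5]
```

View pics/w25.png

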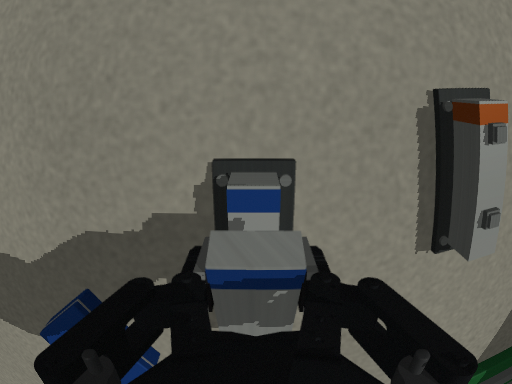

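servo_tool --steps "0.02 -0.025 0.05 0 1;0.03 0 0.08 0 1;0.03 0 0.09 0 1;0.02 0 0.09 0 1;0 0 0 0 1;0 0 0 0 1"

```text
time_s: 29.32
eef_pos: [451.8, -263.4, 38.6]
tcp_rot: [2.205, 2.233, 0.002]
contact_force: [-0.2, 1.9, 5.1]
grip_width: 39.1
```

```bash
python3 hg.py w26 '(220,300)'
```

```text
t 29.32 pos [ 451.8 -263.4   38.6] yaw 0.73 z [ 0.004 -0.001 -1.   ] F [-0.2  1.9  5.1] w 39.1
shift units [-0.091 -0.014 -0.321] turn units 0.014
plane c [  7.7  -0.9 -37.4] n [-0.165 -0.    -0.986] angle from up -9.5 3976 6932 lo [ -6.1 -19.2 -39.7] hi [ 19.6  17.3 -34.8]
[-243.2 -238.1 -237.9] [434.5 464.4]
```

View pics/w26.png

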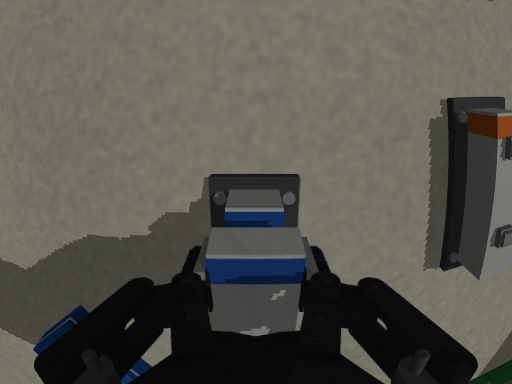

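```bash
python3 - <<'E'
from endfit import *
C=np.load('c_w26.npy'); st=r.observe(); endfit(C,st,(226,256))
R=Ro.from_rotvec(st['tcp_rot']).as_matrix(); L=(C-np.array(st['eef_pos']))@R
im=cv2.imread('pics/w26.png').astype(int)
for rr in (196,200,214,218,222,234,240,246):
    a=L[rr]; z=C[rr,:,2]
    zt=(z>34) if rr<226 else (z>50)
    idx=np.where(zt[190:320])[0]+190
    print(rr,idx[0],idx[-1],'tool y',a[idx[0],1].round(1),a[idx[-1],1].round(1),'mid',((a[idx[0],1]+a[idx[-1],1])/2).round(2),'z',z[idx[len(idx)//2]].round(1),im[rr,255])
E
```

```text
plane c [ 20.9  -1.  -30.4] n [ 0.988 -0.001 -0.155] angle from up 81.1 2502 2636 lo [ 19.1 -19.2 -39.4] hi [ 22.5  17.2 -19.9]Traceback (most recent call last):
  File "<stdin>", line 9, in <module>
IndexError: index 0 is out of bounds for axis 0 with size 0
```

```bash
python3 - <<'E'
from endfit import *
C=np.load('c_w26.npy'); st=r.observe()
R=Ro.from_rotvec(st['tcp_rot']).as_matrix(); L=(C-np.array(st['eef_pos']))@R
im=cv2.imread('pics/w26.png').astype(int)
for rr in (208,212,216,220,224,234,240,246,252):
    z=C[rr,:,2]; lo=36 if rr<228 else 48
    idx=np.where((z>lo)&(z<90))[0]; idx=idx[(idx>195)&(idx<320)]
    if len(idx)==0: print(rr,'none',z[250:258]); continue
    print(rr,idx[0],idx[-1],'mid y',((L[rr,idx[0],1]+L[rr,idx[-1],1])/2).round(2),'ends',L[rr,idx[0],1].round(1),L[rr,idx[-1],1].round(1),'z',z[255].round(1),im[rr,255])
E
```

```text
208 225 283 mid y -2.21 ends -17.0 12.6 z 38.3 [108 113 111]
212 224 284 mid y -2.13 ends -17.4 13.2 z 40.7 [94 45 18]
216 225 283 mid y -2.03 ends -16.9 12.8 z 39.9 [94 44 17]
220 225 283 mid y -2.05 ends -17.0 12.9 z 39.8 [85 40 13]
224 225 283 mid y -2.18 ends -17.2 12.8 z 39.9 [56 25  9]
234 211 300 mid y -1.39 ends -20.8 18.1 z 63.5 [85 88 86]
240 205 307 mid y -1.09 ends -26.8 24.6 z 67.9 [85 89 87]
246 202 309 mid y -1.37 ends -27.2 24.4 z 73.7 [86 90 87]
252 196 319 mid y -0.42 ends -31.0 30.2 z 76.1 [85 89 87]
```

servo_tool --steps "0.02 -0.016 0.03 0 1;0.01 0 0.08 0 1;0.01 0 0.08 0 1;0 0 0.07 0 1;0 0 0 0 1;0 0 0 0 1"

```text
time_s: 30.12
eef_pos: [451.7, -261.1, 23.6]
tcp_rot: [2.204, 2.232, 0.004]
contact_force: [0.9, 1.6, 6.9]
grip_width: 39.1
```

```bash
python3 hg.py w27 '(220,300)'
```

```text
t 30.12 pos [ 451.7 -261.1   23.6] yaw 0.75 z [ 0.005 -0.002 -1.   ] F [0.9 1.6 6.9] w 39.1
shift units [-0.129 -0.011 -0.572] turn units 0.016
plane c [  8.9  -1.  -36.4] n [-0.017  0.001 -1.   ] angle from up -1.0 4528 6959 lo [ -5.2 -19.3 -37.3] hi [ 21.7  17.2 -35.4]
[-239.4 -238.  -237.8] [417.7 482.9]
```

View pics/w27.png

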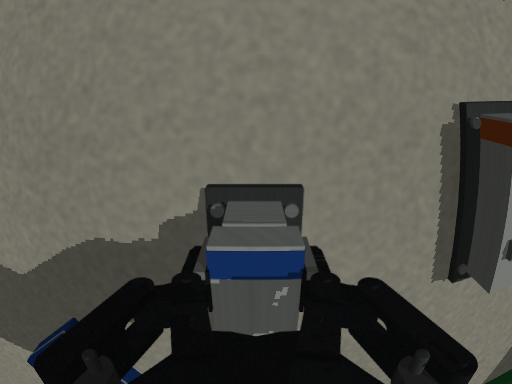

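servo_tool --steps "0 0 0.04 0 1;0 0 0 0 1;0 0 0 0 -1;0 0 0 0 -1;0 0 0 0 -1;0 0 -0.5 0 -1;-0.3 0 -0.9 0 -1;-0.3 0 -0.4 0 -1"

```text
time_s: 31.18
eef_pos: [450.4, -297.7, 130.0]
tcp_rot: [2.206, 2.232, 0.002]
contact_force: [0.2, -0.2, 0.4]
grip_width: 85.5
```

servo_tool --steps "0 0 0 0 -1;0 0 0 0 -1"

```text
time_s: 31.42
eef_pos: [448.2, -295.3, 126.1]
tcp_rot: [-2.206, -2.232, 0.001]
contact_force: [0.4, 0.8, -0.4]
grip_width: 85.6
```

```bash
cat > fin.py <<'E'
from h import *; import sys
st=r.observe(); plan((451,-300,60),0.65,st)
p=grab_frame('wrist'); save(p,sys.argv[1]); C=cloud(p,st); np.save('c_'+sys.argv[1],C)
m=(abs(C[...,0]-450)<30)&(abs(C[...,1]+298)<70)&(C[...,2]>52)&(C[...,2]<80); P=C[m]
c=P.mean(0); n=np.linalg.svd(P-c,full_matrices=False)[2][2]; print('top',c.round(1),n.round(4),len(P),cv2.minAreaRect(P[:,:2].astype(np.float32)))
for y0 in range(-360,-235,15):
    Q=P[abs(P[:,1]-y0-7)<7]; print(y0,np.median(Q[:,2]).round(1) if len(Q) else '',end=' ')
print()
for k in ['cap','base_blue']:
    for d in finder.mark_of(p,k)[:2]: print(k,round(d['conf'],2),np.round(w(p,d['at'],st),1))
a=grab_frame('scene'); q=grab_frame('side')
for nm,g in (('scene',a),('side',q)):
    D=cloud(g); m=(abs(D[...,0]-452)<30)&(abs(D[...,1]+297)<75)&(D[...,2]>52)&(D[...,2]<75); print(nm,np.median(D[m],0).round(1),m.sum())
a=a['img'][110:230,90:240]; b=q['img'][210:340,190:340]
cv2.imwrite('pics/f_'+sys.argv[1]+'.png',cv2.cvtColor(np.hstack([cv2.resize(a,(400,320)),cv2.resize(b,(400,320))]),cv2.COLOR_RGB2BGR))
E
python3 fin.py w28
```

```text
t 31.43 pos [ 448.2 -295.3  126.1] yaw 0.68 z [-0.003  0.002 -1.   ] F [ 0.4  0.8 -0.4] w 85.6
shift units [-0.081  0.049  1.102] turn units 0.005
top [ 450.7 -293.5   59.7] [ 1.3e-03 -3.0e-04  1.0e+00] 7790 ((450.8492431640625, -299.39154052734375), (40.7188835144043, 120.1124267578125), 0.590710461139679)
-360 59.7 -345 59.7 -330 59.6 -315 59.8 -300 59.8 -285 59.7 -270 59.7 -255 59.9 -240 56.8 
cap 0.6 [ 444.6 -297.6   67.4]
scene [ 457.6 -295.5   59.7] 396
side [ 450.2 -305.5   60. ] 620
```

View pics/w28.png

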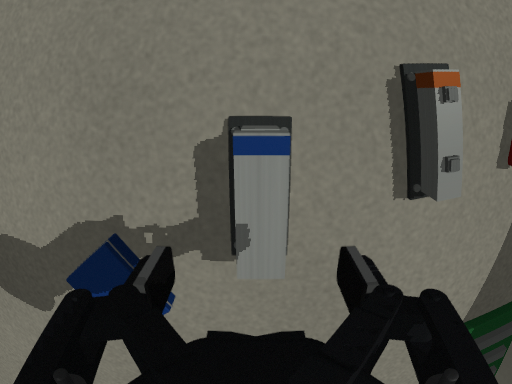

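View pics/f_w28.png

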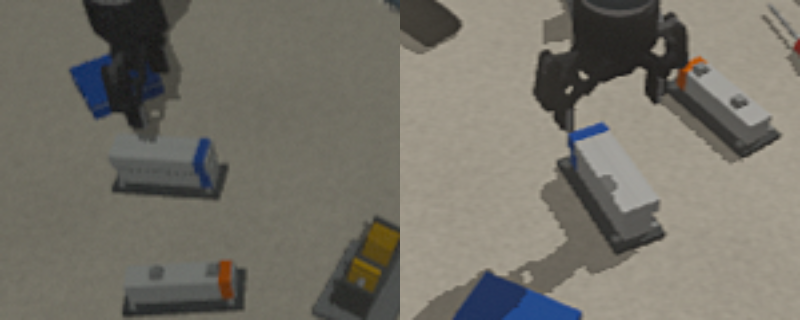

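servo_tool --steps "0 0 -0.9 0 -1;0 0 -0.9 0 -1;0 0 0 0 -1;0 0 0 0 -1;0 0 0 0 -1"

```text
time_s: 32.3
eef_pos: [447.9, -295.7, 233.5]
tcp_rot: [-2.205, -2.232, 0.002]
contact_force: [0.0, 0.1, -0.3]
grip_width: 85.1
```

```bash
python3 fin.py w29; python3 - <<'E'
from h import *
p=grab_frame('scene'); save(p,'s29')
for k in ['cap_orange','dish','mouse','driver','cleaner','slidebox','clip','rest']:
    for d in finder.mark_of(p,k)[:1]: print(k,round(d['conf'],2),np.round(w(p,d['at']),0))
E
```

```text
t 32.3 pos [ 447.9 -295.7  233.5] yaw 0.68 z [-0.004  0.002 -1.   ] F [ 0.   0.1 -0.3] w 85.1
shift units [-0.078  0.062  2.891] turn units 0.004
top [ 450.7 -296.2   59.7] [0.0021 0.0011 1.    ] 3853 ((450.8397521972656, -299.36328125), (40.49456787109375, 120.75194549560547), 0.9294710159301758)
-360 59.9 -345 59.7 -330 59.8 -315 59.8 -300 59.8 -285 59.7 -270 59.6 -255 60.1 -240 57.0 
cap 0.85 [ 447.8 -297.7   64.2]
scene [ 456.9 -295.8   59.5] 395
side [ 450.3 -304.8   59.8] 622
cap_orange 0.6 [753. 100.  -1.]
dish 0.62 [723. 270.   2.]
mouse 0.61 [372.  52.   0.]
driver 0.55 [ 763. -184.    2.]
cleaner 0.9 [653. 417.   1.]
slidebox 0.92 [ 290. -415.   -1.]
clip 0.63 [ 453. -298.   37.]
rest 0.79 [550. 315.   4.]
```

View pics/s29.png

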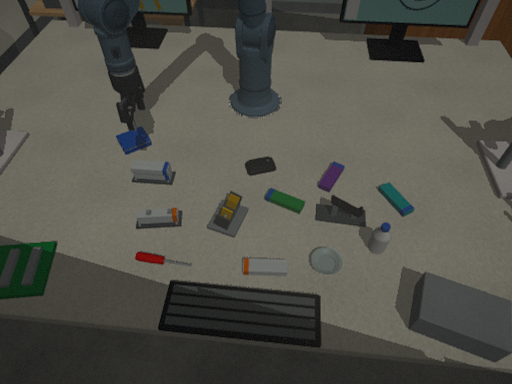

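The cap sits closed on the blue base at (152,170), with its blue end over the base's blue end. The bystanders have not moved.

```bash
python3 -c "
from bench import r
print(r.sign_off())"
```

```text
the job is handed in; nothing more can be done
None
```

The cap is closed face down on its blue base, blue end over blue end, and the job was handed in at about 32.5 s of the 61 s.

**How it was done**
- The moves never tilt the tool, so I turned the cap by letting it pivot between the finger pads. I did this by pushing it against the blue base's -y end.
- I stood the cap in the clip with its foot about on the floor and its blue end up, leaning about 12° where the channel leans 15°.
- I let go there, backed off and took it again across the same two sides, without a half turn of the gripper. This time I gripped it centred on the cap's thickness.
- I then drew it out, laid it over on the base's -y end edge, hinged it down onto the keys, released it and moved clear.

**Last checks**
- **Seating:** the cap's top is level at 59.5 to 60 mm by all three cameras, where fully home is 60 mm.
- **Position:** the cap's centre is about 1 mm off the base's in both x and y, inside the 1.5 mm key clearance. Its yaw matches to within about 0.3°.
- **Robot:** the wrist force was about zero, and the gripper was open and 170 mm above the cap.
- **Bystanders:** they measured within about 5 mm of where they began, which is the networks' own error.

**Failed or disagreeing**
- The first attempt to pivot the cap slid up over the base's edge, so I repeated it lower.
- The cap slipped up to about 10 mm in the pads while pivoting, which I measured and allowed for.
- In the last scene picture the network placed the clip on the blue base. The picture shows the clip unmoved.

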